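# Twist the cover out of the beaker holder and nest the washed beakers

## Task

Get the beaker holder ready for serving: twist its locked cover anticlockwise past the click until it stops, lift it out and stand it upright on the wooden board. Then nest all the tapered round beakers in one upright stack in the well of the holder; the square pot and the straight-sided round pot do not nest, so stand those that are there upright on the board itself, not on or in one another. Leave the jar and the salt shaker where they are.

Things in the scene. Friction and masses are not known exactly. Their poses are not given: they have to be found in the camera images.
- well (a point): centre of the floor of the holder's well, 8 mm above the worktop; z up. The holder is a grey round dish fixed to the worktop, 118 mm across, 34 high. A plate, 8 thick, its top level with the holder's top, covers its edge and leaves a round opening of 74 diameter with two notches, about 26 wide, out to 50 from the axis, at 1.15 rad and 1.15 + pi anticlockwise from this point's x
- cover_bar (a point): the white cover: a drum 69 mm in diameter, 31 high, standing on the well's floor, with an upright finger bar on top, 64 long, 16 thick, from 31 to 66 above the underside. Point: on the axis, in the bar, 50 above the flat underside; x along the bar, z up. About 0.18 kg. At the start the bar is within 0.15 rad of the x of well
- cover_lug (a point): middle of the tip of one of the cover's two slippery lugs: 12 mm thick, tips 45 from the axis, under the two ends of the bar, 9 above the underside, held under the holder's plate with 5 of play. The cover turns anticlockwise seen from above, over a sprung click (about 0.15 N m) 0.3 to 0.7 rad from the start, to a stop 0 to 0.08 rad past the notches' middle, and lifts out only where the lugs stand in the notches
- board_top (a point): centre of the top of the wooden board, fixed, 230 mm (along this point's x) by 340 (along its y), its top 22 above the worktop
- beaker_a_mid (a point): steel beaker, round and TAPERED, 72 mm high, 62 outer diameter at the open rim, 44 at the foot, wall about 2.5, thick bottom (inner floor 30 above the foot); nested, each stands 30 higher than the one below, with about 1.5 play. Point: on its axis half-way up, 36 above the foot; z up the axis. Three or four of beaker_a..d are present (None if absent)
- beaker_b_mid (a point): another tapered beaker, just like beaker_a; point on its axis half-way up, 36 mm above the foot. None if absent
- beaker_c_mid (a point): another tapered beaker, just like beaker_a; point on its axis half-way up, 36 mm above the foot. None if absent
- beaker_d_mid (a point): another tapered beaker, just like beaker_a; point on its axis half-way up, 36 mm above the foot. None if absent
- straight_pot_mid (a point): steel pot, round with STRAIGHT upright sides, 60 mm diameter top and bottom, 56 high, wall 3, open on top. Point: on its axis half-way up, 28 above the foot; z up. May be absent (None)
- square_pot_mid (a point): steel pot, SQUARE, 56 by 56 mm with upright sides along this point's x and y, 64 high, wall 3, open on top. Point: centre, half-way up, 32 above the foot; z up. May be absent (None); at least one of the two pots is there
- spice_jar_mid (a point): bystander: loose round glass jar with a green lid, 46 mm diameter, 106 high; point half-way up
- salt_shaker_mid (a point): bystander: loose round salt shaker, 44 mm diameter, 90 high; point half-way up
Things that resemble listed ones, but are neither listed nor needed, are in the scene too. Leave any blue look-alike of the part that bears cover_bar alone.

How it is judged (in metres and radians):
On the way:
1. the cover has been twisted out and stands on the board (x of cover_bar in the frame of board_top between -0.11 and 0.11 m and y of cover_bar in the frame of board_top between -0.165 and 0.165 m and z of cover_bar in the frame of board_top between 0.044 and 0.056 m and angle between cover_bar's own z axis and vertical below 0.1 rad and linear speed of cover below 0.03 m/s), for 0.2 s.
At the end, for the whole second after the job is handed in: Every tapered beaker present is upright (within 0.12 rad) with its axis within 22 mm of the well's axis, nested in one stack; the cover and each other pot present stand upright (within 0.1 rad) on the board's top itself, their axes at least 5 mm inside its edges; all released and at rest (horizontal distance between each of beaker_a_mid, beaker_b_mid, beaker_c_mid, beaker_d_mid and well below 0.022 m and angle between each of beaker_a_mid, beaker_b_mid, beaker_c_mid, beaker_d_mid's own z axis and vertical below 0.12 rad and height (world z) of each of beaker_a_mid, beaker_b_mid, beaker_c_mid, beaker_d_mid below 0.16 m and x of cover_bar in the frame of board_top between -0.11 and 0.11 m and y of cover_bar in the frame of board_top between -0.165 and 0.165 m and z of cover_bar in the frame of board_top between 0.044 and 0.056 m and angle between each of cover_bar, straight_pot_mid, square_pot_mid's own z axis and vertical below 0.1 rad and x of straight_pot_mid in the frame of board_top between -0.11 and 0.11 m and y of straight_pot_mid in the frame of board_top between -0.165 and 0.165 m and z of straight_pot_mid in the frame of board_top between 0.022 and 0.034 m and x of square_pot_mid in the frame of board_top between -0.11 and 0.11 m and y of square_pot_mid in the frame of board_top between -0.165 and 0.165 m and z of square_pot_mid in the frame of board_top between 0.026 and 0.038 m); the robot touches nothing.
It fails at once if the jar or the salt shaker is pushed more than 4 cm, lifted or tipped over (distance of any of spice_jar_mid, salt_shaker_mid from where it was at the start of the episode above 0.04 m or angle between any of spice_jar_mid, salt_shaker_mid's own z axis and vertical above 0.5 rad).
Of beaker_a, beaker_b, beaker_c, beaker_d only 3 to 4 are there at a start; the rules pass over those that are not, and their reading is None.
Of straight_pot, square_pot only 1 to 2 are there at a start; the rules pass over those that are not, and their reading is None.
At some moment in a run one of beaker_a, beaker_b, beaker_c, beaker_d, straight_pot, square_pot may be knocked a few centimetres aside while the robot is not near it.
It also fails if it takes over 210 s, if anything falls off the work surface, if the arm or the gripper's body presses on something with over 40 N, if the wrist force passes 120 N, or if a joint passes its speed limit or range.

## Robot

A 7-joint arm with a two-finger parallel gripper is mounted at the origin on the work surface; the furniture and walls round the work are solid. World frame = base frame: x ahead of the robot, y to its left, z up, the work surface at z = 0. Lengths are in mm, angles in rad, forces in N, time in s.
With the tool pointing down it reaches from about 400 to 925 mm from the base axis. Payload 5.6 kg.
Tool frame: the origin (TCP) lies at the centre of the arm's flange, where the gripper is bolted on; the fingertips stand 173 mm ahead of it and the grasp point (between the pads) lies tcp_to_grasp ahead of it (tcp_to_grasp is the distance from the TCP to the grasp point, in mm); z points along the fingers, y is the line along which they close (so a half turn about z gives the same grasp; the last joint's range is limited). The gripper opens to 85 mm and grips with 20 to 120 N. Pads are 22 mm wide; open, the fingers measure 114 mm over their backs; the gripper's body (76 mm by 85 mm) begins 54 mm behind the grasp point. The pads swing forward as they close: fully open they stand 13 mm farther back than shut.
Start: joints at [1.203, 0.468, -0.012, 1.603, 0.006, 1.071, -0.056], TCP at [207.391, -616.028, 404.69] pointing down, gripper open.
Joint ranges: [-2.53, 2.53], [-0.31, 2.02], [-1.57, 1.55], [0.28, 2.44], [-1.29, 4.43], [0.15, 1.84], [-2.92, 2.92]. Speed limits (rad/s): [2.57, 2.57, 3.14, 3.14, 3.14, 3.14, 3.14].

## Interface

Orientations are given as a unit quaternion [x, y, z, w].
In Python, from rig import * gives the robot as it stands.
- The arm moves only by the tool drive_tool, never from a script. Its argument "motion" is text: rows parted by semicolons, each of 7 numbers parted by spaces: the shift along the tool's x, y, z in m, then the turn, a rotation vector about the tool's x, y, z in degrees, then the finger opening in m, from 0 to 0.0854. A call has 1 to 10 rows; each row shifts and turns the commanded pose from where the row before left it, along the tool's axes as they then stand; what a row does not reach is not made up. A row lasts 1/12 s, in which the tool goes at most 41.7 mm and 7.16 degrees, less where a joint would pass 70% of its speed; a pose out of reach is approached as far as the arm can. A call is refused whole if a number of a shift passes 0.0417 or a number of a turn 7.16, either way. A call with a gripper value outside its range is refused whole. The fingers move at their own pace and stop on an object; the grip force is fixed at half the most. Time passes only in rows, so rows that do not move let the fingers close. It gives the time, the measured TCP pose, the force, the opening and the grip force at its end, in the units of the state.
- state(): the state, without advancing time (a new reading comes with each control period).
- grab_frame(name): name is "scene" or "top" or "wrist"; returns a dict with "frame" (480x640x3 uint8, blue, green, red), "z_map" (480x640 float32, mm along the optical axis (not along the pixel's ray), 0 where there is no reading), "K" (3x3 intrinsics, pixels), "camera_from_world" (4x4, takes a point from world to camera coordinates). Camera axes: x right, y up, looking along -z (the intrinsics and any distortion apply to the point x, -y, -z); pixel columns grow to the right and rows downward; lengths in mm; the calibration is good to about 2 mm. A picture is of the moment at which its call begins.
- finish_job(): hands the job in; it is judged then, once.
The state is a dict: "t": time; "joint_positions": joint angles; "qd": joint speeds; "joint_torque": joint torques, N m; "tcp_pos": TCP position; "eef_rot": TCP orientation; "contact_force": force on the tool from outside, world axes, zero at the start; "moment": the same for the moment, N m; "finger_gap": opening from 0.0 (shut) to 1.0 (fully open); "grip_force": force on a finger pad.
Only numpy, scipy, OpenCV 4.12 (cv2) and the standard library are available. Lean on these libraries where they do the work, as an engineer would, in place of code of your own. Each camera call takes 0.05 s, during which the arm holds its last target. There are 200 camera calls.

## Working session

There is one attempt and no reset: what is moved stays moved. The work goes in short steps, Python scripts to look and compute and a tool call to move; the robot and the scene stay as the last step left them, time stands still between calls to the robot, and variables do not carry over. Pictures are saved under pics/ and viewed, at most 14 in all, crops included, and the job is handed in when it is done.

Besides the shell and the picture viewer there is one more tool, called after "Request:" as name(argument=value, ...) on one line, values as JSON. drive_tool: Moves the arm, as the interface text tells. Its arguments: {"type":"object","properties":{"motion":{"type":"string"}},"required":["motion"]}

```bash
ls; mkdir -p pics; cat > h.py <<'E'
from rig import *
import numpy as np, cv2
def grab(n,fn=None):
    f=grab_frame(n)
    if fn: cv2.imwrite('pics/'+fn,f['frame']); np.savez('pics/'+fn+'.npz',**{k:np.array(v) for k,v in f.items()})
    return f
def world(f,u,v,z=None):
    K=np.array(f['K']);C=np.linalg.inv(np.array(f['camera_from_world']))
    d=f['z_map'][int(v),int(u)]
    r=np.array([(u-K[0,2])/K[0,0],-(v-K[1,2])/K[1,1],-1.])
    if z is None: return (C@np.r_[r*d,1])[:3]
    o=C[:3,3]; w=C[:3,:3]@r; return o+w*(z-o[2])/w[2]
def cloud(f):
    K=np.array(f['K']);C=np.linalg.inv(np.array(f['camera_from_world']));D=f['z_map']
    v,u=np.mgrid[:D.shape[0],:D.shape[1]]
    P=np.stack([(u-K[0,2])/K[0,0]*D,-(v-K[1,2])/K[1,1]*D,-D],-1)
    return P@C[:3,:3].T+C[:3,3]
E
python3 - <<'E'
from h import *
a=grab('scene','s1.png');b=grab('top','t1.png')
s=state()
for k in s: print(k,np.round(s[k],3) )
import rig; print([x for x in dir(rig) if not x.startswith('_')])
E
```

```text
pics
t 0.1
joint_positions [ 1.203  0.468 -0.012  1.604  0.006  1.071 -0.056]
qd [ 0.002 -0.002 -0.002 -0.002  0.001  0.001 -0.001]
joint_torque [ 2.0000e-03 -5.3352e+01  2.2000e-02 -2.5197e+01  1.2000e-02  4.0000e-03
  0.0000e+00]
tcp_pos [ 207.319 -615.818  403.829]
eef_rot [ 0.987  0.162 -0.    -0.001]
contact_force [ 0.351 -0.505  0.116]
moment [-0.047  0.018 -0.007]
grip_force 0.0
finger_gap 0.999
['MotionError', 'finish_job', 'grab_frame', 'state', 'tcp_to_grasp']
```

View pics/s1.png

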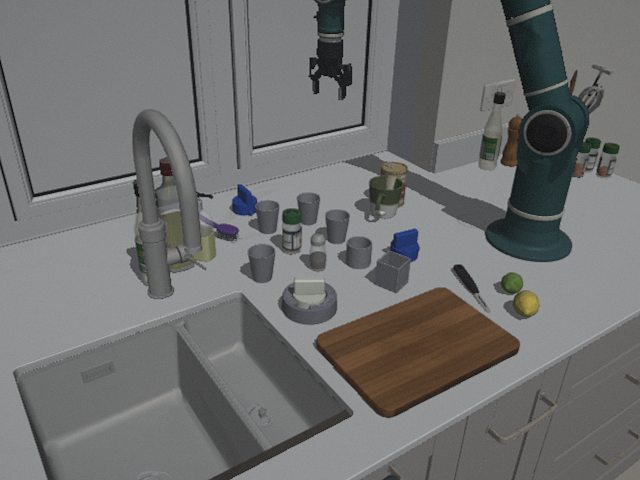

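View pics/t1.png

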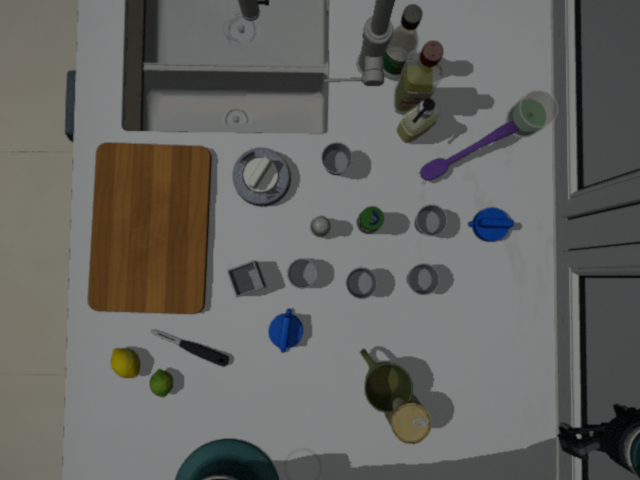

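The scene picture shows four tapered beakers at (262,262), (267,217), (308,208) and (337,226). The straight pot is at (359,252), the square pot at (394,271), the holder with the white cover at (309,298), the jar at (291,231) and the shaker at (318,252). In the top picture the same things are: beakers (336,158), (430,219), (360,282), (423,279); straight pot (302,272); square pot (247,278); cover (262,175). The blue look-alikes at (490,225) and (286,330) are to be left alone.

```bash
python3 - <<'E'
from h import *
f=dict(np.load('pics/t1.png.npz')); P=cloud(f)
print('K',f['K'].round(1).tolist(),'grasp',tcp_to_grasp)
print('floor z',P[220,240],P[350,60+200])
for n,(u,v) in dict(bA=(336,158),bB=(430,219),bC=(360,282),bD=(423,279),st=(302,272),sq=(247,278),jar=(371,220),salt=(320,226),cover=(262,175),board=(150,228)).items():
    r=24 if n not in('board','cover') else (90 if n=='board' else 34)
    w=P[v-r:v+r,max(u-r,0):u+r].reshape(-1,3)
    zt=np.percentile(w[w[:,2]>(12 if n=='board' else 25),2],98) if n!='board' else 22
    m=w[abs(w[:,2]-zt)<5]
    (c,rad)=cv2.minEnclosingCircle(m[:,:2].astype(np.float32)); mr=cv2.minAreaRect(m[:,:2].astype(np.float32))
    print(n,'z',zt.round(1),len(m),'circ',np.round(c,1),round(rad,1),'rect',np.round(mr[0],1),np.round(mr[1],1),round(mr[2],1))
# holder rim
w=P[140:215,225:300].reshape(-1,3); m=w[abs(w[:,2]-34)<4]; c,r=cv2.minEnclosingCircle(m[:,:2].astype(np.float32)); print('holder',c,r,len(m))
cr=f['frame'][130:220,215:350]; cv2.imwrite('pics/c1.png',cv2.resize(cr,None,fx=5.5,fy=5.5,interpolation=2))
E
```

```text
K [[572.2, 0.0, 328.9], [0.0, 572.2, 243.9], [0.0, 0.0, 1.0]] grasp 154.70000000000002
floor z [543.43750974 -16.53634471   1.76893007] [279.99131007 -61.16058195  -1.82993434]
bA z 74.6 102 circ [ 661.6 -209.7] 31.0 rect [ 661.3 -209.5] [59.8 58.3] 0.1
bB z 75.1 103 circ [ 542.1 -393.9] 30.7 rect [ 541.8 -394.1] [59.  60.3] 88.7
bC z 75.2 96 circ [ 419.3 -259.5] 30.7 rect [ 419.2 -259.5] [59.4 57.9] 0.3
bD z 75.1 107 circ [ 428.  -378.1] 30.7 rect [ 427.9 -377.8] [60.3 59.5] 90.0
st z 1169.7 9 circ [ 431.8 -176.1] 0.0 rect [ 431.8 -176.1] [0. 0.] 0.0
sq z 1169.7 14 circ [ 431.8 -176.1] 0.0 rect [ 431.8 -176.1] [0. 0.] 0.0
jar z 111.6 158 circ [ 541.6 -276. ] 22.0 rect [ 541.2 -276. ] [43.4 39.9] 24.5
salt z 588.3 0 circ [0. 0.] 0.0 rect [0. 0.] [0. 0.] 0.0
cover z 76.5 217 circ [632.  -59.2] 31.8 rect [631.8 -59.5] [15.9 63.4] 57.7Traceback (most recent call last):
  File "<stdin>", line 11, in <module>
AttributeError: 'int' object has no attribute 'round'
```

```bash
python3 - <<'E'
from h import *
f=dict(np.load('pics/t1.png.npz')); P=cloud(f); P[f['z_map']<=0]=np.nan
for n,(u,v,zt) in dict(st=(302,272,56),sq=(247,278,64),salt=(320,226,90),cover=(262,175,75),board=(150,228,22)).items():
    r=23 if n not in('board','cover') else (90 if n=='board' else 34)
    w=P[v-r:v+r,max(u-r,0):u+r].reshape(-1,3); m=w[abs(w[:,2]-zt)<8]
    (c,rad)=cv2.minEnclosingCircle(m[:,:2].astype(np.float32)); mr=cv2.minAreaRect(m[:,:2].astype(np.float32))
    print(n,'z',np.median(m[:,2]),len(m),'circ',np.round(c,1),round(rad,1),'rect',np.round(mr[0],1),np.round(mr[1],1),round(mr[2],1))
w=P[140:215,225:300].reshape(-1,3); m=w[abs(w[:,2]-36)<4]; c,r=cv2.minEnclosingCircle(m[:,:2].astype(np.float32)); print('holder',c,r,len(m))
# bar direction
w=P[141:209,228:296].reshape(-1,3); m=w[abs(w[:,2]-75)<5][:,:2]; e=np.linalg.eigh(np.cov(m.T)); print('bar dir',e[1][:,1],m.mean(0), e[0])
cr=f['frame'][130:220,215:350]; cv2.imwrite('pics/c1.png',cv2.resize(cr,None,fx=5.5,fy=5.5,interpolation=2))
E
```

```text
st z 56.120735271639205 141 circ [ 436.9 -144.8] 29.7 rect [ 437.3 -144.8] [56.4 56.4] 0.6
sq z 63.454471837309825 204 circ [425.6 -35.7] 38.4 rect [425.4 -35.3] [56.  56.6] 20.6
salt z 86.56680625914316 188 circ [ 530.3 -180.5] 16.2 rect [ 530.1 -180.2] [29.8 29.2] 78.9
cover z 73.58215529376616 273 circ [633.2 -57.8] 32.0 rect [632.1 -59.5] [16.9 63.8] 58.8
board z 20.720600964937148 19444 circ [525.2 142.5] 207.9 rect [525.2 128. ] [301.7 341. ] 88.7
holder (631.165283203125, -59.27369689941406) 57.14055633544922 1430
bar dir [-0.85387334  0.52048085] [631.56232252 -59.29808909] [ 19.43804359 333.49888213]
```

View pics/c1.png

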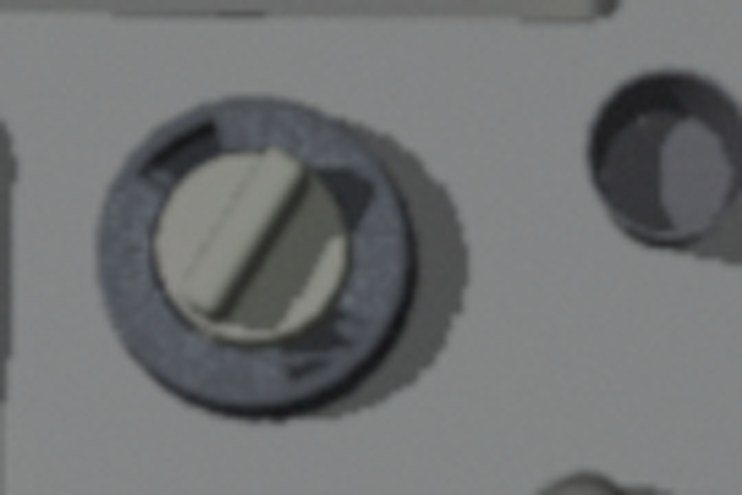

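The crop confirms the white cover: bar from about (210,310) to (280,160), notch at (185,145). In world that is bar −31° and notch about +33°, which fits the 1.15 rad given. Next I go above it and look from close by.

```bash
cat >> h.py <<'E'
from scipy.spatial.transform import Rotation as R
def to(x,y,zg,yaw=None):
    """tool-frame shift (mm) to bring grasp point to x,y,zg, from current pose; turn about tool z first"""
    s=state(); r=R.from_quat(s['eef_rot']); M=r.as_matrix(); p=np.array(s['tcp_pos'])
    ps=np.degrees(np.arctan2(M[1,0],M[0,0])); t=0
    if yaw is not None:
        t=-((yaw-ps+180)%360-180); M=(r*R.from_rotvec([0,0,np.radians(t)])).as_matrix()
    d=np.array([x,y,zg+tcp_to_grasp])-p
    print('t %.1f grasp'%s['t'],(p-[0,0,tcp_to_grasp]).round(1),'yaw %.1f'%ps,'tilt %.2f'%np.degrees(np.arccos(-M[2,2])),'| turn %.1f'%t,'shift',(M.T@d).round(1),'gap %.1f F %.0f'%(s['finger_gap']*85.4,s['grip_force']),np.round(s['contact_force'],1),'j7 %.2f'%s['joint_positions'][6])
E
python3 - <<'E'
from h import *
f=dict(np.load('pics/t1.png.npz'))
print([world(f,u,v,22)[:2].round(0) for u,v in((95,144),(211,147),(209,313),(88,309),(150,228))])
to(632,-59.5,160,-31.4)
E
```

```text
[array([692., 274.]), array([689.,  42.]), array([355.,  39.]), array([361., 278.]), array([523., 160.])]
t 0.1 grasp [ 207.3 -615.8  249.1] yaw 18.6 tilt 0.09 | turn 50.0 shift [  72.8 -696.    89.7] gap 85.3 F 0 [ 0.4 -0.5  0.1] j7 -0.06
```

Request:
drive_tool(motion="0 0 0 0 0 5 0.085;0 0 0 0 0 5 0.085;0 0 0 0 0 5 0.085;0 0 0 0 0 5 0.085;0 0 0 0 0 5 0.085;0 0 0 0 0 5 0.085;0 0 0 0 0 5 0.085;0 0 0 0 0 5 0.085;0 0 0 0 0 5 0.085;0 0 0 0 0 5 0.085")

```text
t: 0.93
tcp_pos: [207.4, -615.9, 404.1]
eef_rot: [0.962, -0.273, -0.0, -0.0]
contact_force: [-0.2, 0.7, 0.3]
finger_gap: 0.997
grip_force: 0.0
```

Request:
drive_tool(motion="0.0036 -0.0348 0.0045 0 0 0 0.085;0.0036 -0.0348 0.0045 0 0 0 0.085;0.0036 -0.0348 0.0045 0 0 0 0.085;0.0036 -0.0348 0.0045 0 0 0 0.085;0.0036 -0.0348 0.0045 0 0 0 0.085;0.0036 -0.0348 0.0045 0 0 0 0.085;0.0036 -0.0348 0.0045 0 0 0 0.085;0.0036 -0.0348 0.0045 0 0 0 0.085;0.0036 -0.0348 0.0045 0 0 0 0.085;0.0036 -0.0348 0.0045 0 0 0 0.085")

```text
t: 1.77
tcp_pos: [420.0, -336.1, 359.3]
eef_rot: [0.963, -0.271, -0.0, -0.0]
contact_force: [0.4, -0.4, -0.0]
finger_gap: 0.995
grip_force: 0.0
```

Request:
drive_tool(motion="0.0036 -0.0348 0.0045 0 0 0 0.085;0.0036 -0.0348 0.0045 0 0 0 0.085;0.0036 -0.0348 0.0045 0 0 0 0.085;0.0036 -0.0348 0.0045 0 0 0 0.085;0.0036 -0.0348 0.0045 0 0 0 0.085;0.0036 -0.0348 0.0045 0 0 0 0.085;0.0036 -0.0348 0.0045 0 0 0 0.085;0.0036 -0.0348 0.0045 0 0 0 0.085;0.0036 -0.0348 0.0045 0 0 0 0.085;0.0036 -0.0348 0.0045 0 0 0 0.085")

```text
t: 2.6
tcp_pos: [632.1, -58.0, 314.0]
eef_rot: [0.963, -0.271, -0.0, 0.0]
contact_force: [0.9, -0.2, 0.8]
finger_gap: 0.995
grip_force: 0.0
```

```bash
python3 - <<'E'
from h import *
f=grab('wrist','w1.png'); to(632,-59.5,62,-31.4)
P=cloud(f); P[f['z_map']<=0]=np.nan
near=(abs(P[...,0]-632)<70)&(abs(P[...,1]+59)<70)
m=P[near&(abs(P[...,2]-74)<6)]; e=np.linalg.eigh(np.cov(m[:,:2].T)); mr=cv2.minAreaRect(m[:,:2].astype(np.float32)); print(len(m),np.median(m[:,2]),mr,e[1][:,1])
h=P[near&(abs(P[...,2]-34)<4)]; print(cv2.minEnclosingCircle(h[:,:2].astype(np.float32)),len(h))
E
```

```text
t 2.6 grasp [635.2 -50.  158.6] yaw -30.9 tilt 0.33 | turn 0.5 shift [ 2.3 10.3 96.5] gap 85.0 F 0 [4.3 5.8 1.5] j7 -2.11
3231 73.71893044310173 ((634.6807861328125, -60.73402404785156), (16.02147674560547, 62.93385314941406), 58.72864532470703) [-0.8536302   0.52087953]
((633.32958984375, -60.37685775756836), 57.15387725830078) 12598
```

View pics/w1.png

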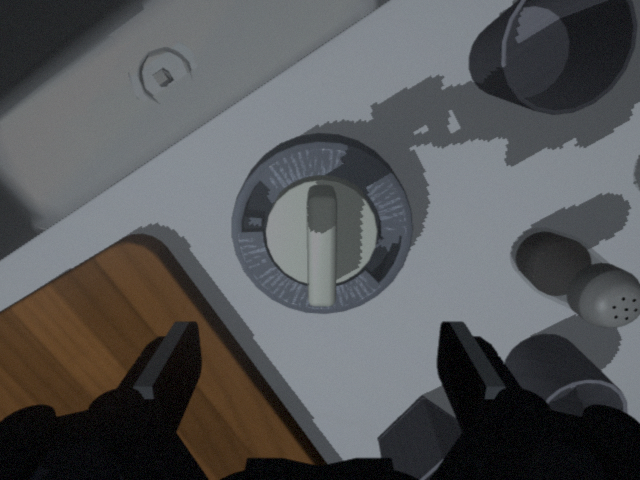

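The close view shows the white cover, bar at (321,245), notches at (257,213) and (387,260), inside the grey holder. Measured centre is about (633,−60), bar −31.4°. I let the arm settle, then check.

Request:
drive_tool(motion="0 0 0 0 0 0 0.085;0 0 0 0 0 0 0.085;0 0 0 0 0 0 0.085;0 0 0 0 0 0 0.085")

```text
t: 2.98
tcp_pos: [630.8, -61.1, 314.7]
eef_rot: [0.962, -0.272, -0.0, 0.0]
contact_force: [0.0, -0.5, -0.0]
finger_gap: 1.0
grip_force: 0.0
```

```bash
python3 - <<'E'
from h import *
to(633,-60,62,-31.4)
f=grab('wrist');P=cloud(f); P[f['z_map']<=0]=np.nan
near=(abs(P[...,0]-632)<70)&(abs(P[...,1]+59)<70)
m=P[near&(abs(P[...,2]-74)<6)];mr=cv2.minAreaRect(m[:,:2].astype(np.float32)); print(mr)
E
```

```text
t 3.0 grasp [630.8 -61.1 160. ] yaw -31.5 tilt 0.06 | turn -0.1 shift [ 1.3 -2.2 98. ] gap 85.4 F 0 [ 0.  -0.5 -0. ] j7 -2.10
((634.7020263671875, -60.68326950073242), (15.866242408752441, 63.22923278808594), 58.75148391723633)
```

Request:
drive_tool(motion="0.0015 -0.002 0 0 0 0 0.085;0 0 0.016 0 0 0 0.085;0 0 0.016 0 0 0 0.085;0 0 0.016 0 0 0 0.085;0 0 0.016 0 0 0 0.07;0 0 0.016 0 0 0 0.06;0 0 0.012 0 0 0 0.05;0 0 0.005 0 0 0 0.04;0 0 0 0 0 0 0.03;0 0 0 0 0 0 0.025")

```text
t: 3.87
tcp_pos: [634.0, -58.7, 218.0]
eef_rot: [0.963, -0.271, 0.0, -0.0]
contact_force: [0.1, -0.1, 0.4]
finger_gap: 0.291
grip_force: 0.0
```

Request:
drive_tool(motion="0 0 0 0 0 0 0.02;0 0 0 0 0 0 0.01;0 0 0 0 0 0 0;0 0 0 0 0 0 0;0 0 0 0 0 0 0;0 0 0 0 0 0 0;0 0 0 0 0 0 0")

```text
t: 4.45
tcp_pos: [634.3, -58.6, 218.8]
eef_rot: [0.963, -0.271, 0.001, -0.0]
contact_force: [-1.5, -0.0, 5.7]
finger_gap: 0.178
grip_force: 59.3
```

```bash
python3 - <<'E'
from h import *
to(633,-60,62,-31.4);print(state()['moment'])
E
```

```text
t 4.5 grasp [634.3 -58.6  64.1] yaw -31.4 tilt 0.11 | turn 0.0 shift [-0.4  1.8  2.1] gap 15.2 F 59 [-1.5 -0.   5.7] j7 -2.11
[-0.10220932  0.09577808 -0.04701704]
```

Request:
drive_tool(motion="0 0 0 0 0 -5 0;0 0 0 0 0 -5 0;0 0 0 0 0 -5 0;0 0 0 0 0 -5 0;0 0 0 0 0 -5 0;0 0 0 0 0 -5 0;0 0 0 0 0 -5 0;0 0 0 0 0 -5 0;0 0 0 0 0 -5 0;0 0 0 0 0 -5 0")

```text
t: 5.28
tcp_pos: [634.4, -58.6, 218.9]
eef_rot: [0.987, 0.163, 0.001, 0.0]
contact_force: [1.5, -0.9, 4.1]
finger_gap: 0.174
grip_force: 59.1
```

```bash
python3 - <<'E'
from h import *
to(633,-60,62,-31.4);print(state()['moment'])
E
```

```text
t 5.3 grasp [634.4 -58.6  64.2] yaw 18.8 tilt 0.16 | turn 50.2 shift [-0.5  2.   2.2] gap 14.8 F 59 [ 1.5 -0.9  4.1] j7 -1.40
[-0.17841963 -0.15206832 -0.13880532]
```

Request:
drive_tool(motion="0 0 0 0 0 -3 0;0 0 0 0 0 -3 0;0 0 0 0 0 -3 0;0 0 0 0 0 -3 0;0 0 0 0 0 -2 0;0 0 0 0 0 0 0")

```text
t: 5.78
tcp_pos: [634.6, -58.9, 218.9]
eef_rot: [0.96, 0.281, 0.001, 0.001]
contact_force: [0.3, -1.3, 6.7]
finger_gap: 0.178
grip_force: 59.3
```

```bash
python3 - <<'E'
from h import *
to(633,-60,62,-31.4);print(state()['moment'])
E
```

```text
t 5.8 grasp [634.6 -58.9  64.2] yaw 32.6 tilt 0.17 | turn 64.0 shift [-0.8  1.8  2.2] gap 15.2 F 59 [ 0.3 -1.3  6.7] j7 -1.20
[-0.14467955 -0.13801235 -0.0350227 ]
```

Request:
drive_tool(motion="0 0 0 0 0 -1 0;0 0 0 0 0 -1 0;0 0 0 0 0 -1 0;0 0 0 0 0 0 0")

```text
t: 6.12
tcp_pos: [634.7, -58.8, 218.9]
eef_rot: [0.952, 0.306, 0.002, 0.001]
contact_force: [1.3, -1.1, 5.1]
finger_gap: 0.178
grip_force: 59.2
```

```bash
python3 - <<'E'
from h import *
to(633,-60,62,-31.4);print(state()['moment'])
E
```

```text
t 6.1 grasp [634.7 -58.8  64.2] yaw 35.6 tilt 0.20 | turn 67.0 shift [-0.8  2.   2.2] gap 15.2 F 59 [ 1.3 -1.1  5.1] j7 -1.16
[-0.10830344 -0.21287125 -0.12657129]
```

Request:
drive_tool(motion="0 0 0 0 0 -1 0;0 0 0 0 0 -1 0;0 0 0 0 0 0 0")

```text
t: 6.37
tcp_pos: [634.7, -58.6, 218.9]
eef_rot: [0.947, 0.322, 0.001, 0.001]
contact_force: [0.2, -1.6, 4.7]
finger_gap: 0.175
grip_force: 59.3
```

```bash
python3 - <<'E'
from h import *
to(633,-60,62,-31.4);print(state()['moment'])
E
```

```text
t 6.4 grasp [634.7 -58.6  64.2] yaw 37.6 tilt 0.18 | turn 69.0 shift [-0.7  2.   2.2] gap 15.0 F 59 [ 0.2 -1.6  4.7] j7 -1.13
[-0.05187229 -0.1772072  -0.06433374]
```

Request:
drive_tool(motion="0 0 0 0 0 -1 0;0 0 0 0 0 -1 0;0 0 0 0 0 0 0")

```text
t: 6.62
tcp_pos: [634.6, -58.8, 218.9]
eef_rot: [0.941, 0.338, 0.001, 0.001]
contact_force: [1.1, -0.9, 6.0]
finger_gap: 0.175
grip_force: 59.3
```

```bash
python3 - <<'E'
from h import *
to(633,-60,62,-31.4);print(state()['moment'])
E
```

```text
t 6.6 grasp [634.6 -58.8  64.2] yaw 39.6 tilt 0.17 | turn 71.0 shift [-0.8  1.9  2.2] gap 14.9 F 59 [ 1.1 -0.9  6. ] j7 -1.10
[-0.02831755 -0.14367551 -0.32707905]
```

Request:
drive_tool(motion="0 0 0 0 0 -1 0;0 0 0 0 0 -1 0;0 0 0 0 0 0 0")

```text
t: 6.87
tcp_pos: [634.7, -59.3, 218.9]
eef_rot: [0.935, 0.354, 0.001, 0.001]
contact_force: [0.8, -1.1, 5.0]
finger_gap: 0.176
grip_force: 60.1
```

```bash
python3 - <<'E'
from h import *
to(633,-60,62,-31.4);print(state()['moment'])
f=grab('wrist','w2.png')
E
```

```text
t 6.9 grasp [634.7 -59.3  64.2] yaw 41.4 tilt 0.17 | turn 72.8 shift [-1.1  1.5  2.2] gap 15.1 F 60 [ 0.8 -1.1  5. ] j7 -1.07
[-0.18994859 -0.14907549 -0.9218842 ]
```

View pics/w2.png

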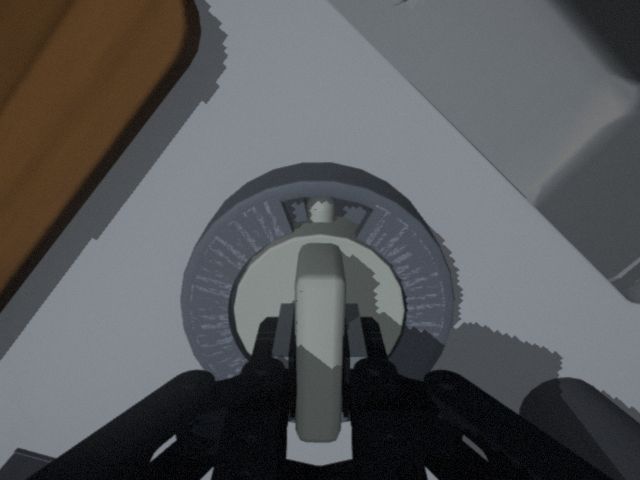

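The lug tip shows centred in the notch, at (320,210) between (283) and (370), and the moment is at −0.92 N m, so it is at the stop. Ease back slightly and lift.

Request:
drive_tool(motion="0 0 0 0 0 1 0;0 0 0 0 0 1 0;0 0 -0.005 0 0 0 0;0 0 -0.01 0 0 0 0;0 0 -0.01 0 0 0 0;0 0 -0.02 0 0 0 0;0 0 -0.03 0 0 0 0;0 0 -0.03 0 0 0 0;0 0 -0.02 0 0 0 0;0 0 0 0 0 0 0")

```text
t: 7.75
tcp_pos: [634.9, -57.5, 348.6]
eef_rot: [0.941, 0.339, 0.004, 0.001]
contact_force: [1.4, 0.7, -1.0]
finger_gap: 0.17
grip_force: 59.2
```

```bash
python3 - <<'E'
from h import *
to(630,180,79.2)
E
```

```text
t 7.8 grasp [634.9 -57.5 193.9] yaw 39.7 tilt 0.48 | turn 0.0 shift [ 147.1 -186.5  114.6] gap 14.5 F 59 [ 1.4  0.7 -1. ] j7 -1.04
```

Request:
drive_tool(motion="0.018 -0.023 0 0 0 0 0;0.018 -0.023 0 0 0 0 0;0.018 -0.023 0 0 0 0 0;0.018 -0.023 0 0 0 0 0;0.018 -0.023 0 0 0 0 0;0.018 -0.023 0 0 0 0 0;0.018 -0.023 0 0 0 0 0;0.018 -0.023 0 0 0 0 0;0 0 0 0 0 0 0;0 0 0 0 0 0 0")

```text
t: 8.58
tcp_pos: [626.0, 178.1, 342.1]
eef_rot: [0.94, 0.341, -0.001, -0.001]
contact_force: [-0.3, -0.3, -2.1]
finger_gap: 0.178
grip_force: 59.1
```

Request:
drive_tool(motion="0 0 0.02 0 0 0 0;0 0 0.02 0 0 0 0;0 0 0.02 0 0 0 0;0 0 0.02 0 0 0 0;0 0 0.01 0 0 0 0;0 0 0.01 0 0 0 0;0 0 0 0 0 0 0;0 0 0 0 0 0 0;0 0 0 0 0 0 0")

```text
t: 9.33
tcp_pos: [627.8, 175.1, 243.8]
eef_rot: [0.941, 0.339, 0.001, 0.0]
contact_force: [-0.4, 0.6, -2.3]
finger_gap: 0.171
grip_force: 59.2
```

```bash
python3 - <<'E'
from h import *
to(630,180,79.2)
f=grab('wrist','w3.png')
E
```

```text
t 9.3 grasp [627.8 175.1  89.1] yaw 39.6 tilt 0.10 | turn 0.0 shift [ 4.8 -2.4  9.9] gap 14.6 F 59 [-0.4  0.6 -2.3] j7 -1.46
```

View pics/w3.png

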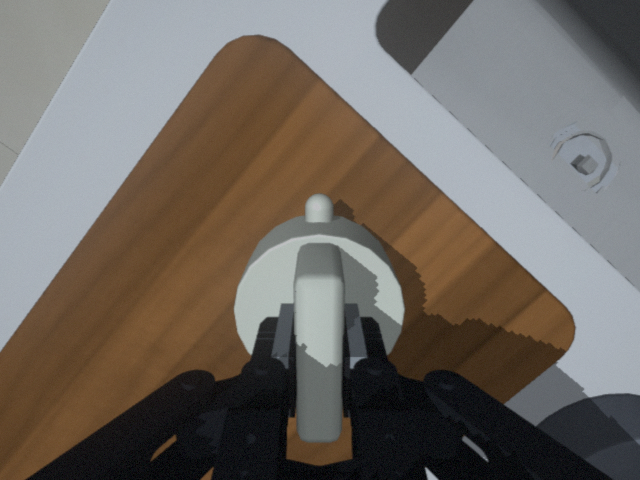

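The cover, with its lug at (320,208), hangs upright over the board well clear of its edges. Lower, release, rise.

Request:
drive_tool(motion="0 0 0.004 0 0 0 0;0 0 0.003 0 0 0 0;0 0 0.001 0 0 0 0;0 0 0.001 0 0 0 0;0 0 0.001 0 0 0 0;0 0 0 0 0 0 0;0 0 0 0 0 0 0")

```text
t: 9.97
tcp_pos: [627.4, 175.0, 232.6]
eef_rot: [0.941, 0.339, -0.0, 0.0]
contact_force: [0.2, 0.4, -2.2]
finger_gap: 0.175
grip_force: 59.2
```

Request:
drive_tool(motion="0 0 0 0 0 0 0.02;0 0 0 0 0 0 0.03;0 0 0 0 0 0 0.04;0 0 0 0 0 0 0.04;0 0 0 0 0 0 0.04;0 0 -0.01 0 0 0 0.04;0 0 -0.02 0 0 0 0.04;0 0 -0.03 0 0 0 0.06;0 0 -0.04 0 0 0 0.085;0 0 -0.04 0 0 0 0.085")

```text
t: 10.8
tcp_pos: [626.9, 175.0, 374.2]
eef_rot: [0.941, 0.339, -0.001, -0.0]
contact_force: [1.4, 0.3, -0.2]
finger_gap: 0.877
grip_force: 0.0
```

```bash
python3 - <<'E'
from h import *
to(661,-210,60)
f=grab('top','t2.png'); P=cloud(f); P[f['z_map']<=0]=np.nan
cr=P[100:350,60:300]
m=cr[(abs(cr[...,2]-88)<6)&(abs(cr[...,0]-629)<45)&(abs(cr[...,1]-176)<45)]; print(len(m), len(m) and (np.median(m[:,2]),cv2.minAreaRect(m[:,:2].astype(np.float32))))
E
```

```text
t 10.8 grasp [626.9 175.  219.5] yaw 39.6 tilt 0.09 | turn 0.0 shift [-219.1  318.4  159.5] gap 74.9 F 0 [ 1.4  0.3 -0.2] j7 -1.40
272 (np.float64(87.48889989957797), ((625.824951171875, 176.018310546875), (64.09512329101562, 15.792326927185059), 40.33832550048828))
```

The cover stands on the board, its top at 87.5 (22 + 66 expected). Next is beaker A at (661,−210).

Request:
drive_tool(motion="-0.022 0.032 0 0 0 0 0.085;-0.022 0.032 0 0 0 0 0.085;-0.022 0.032 0 0 0 0 0.085;-0.022 0.032 0 0 0 0 0.085;-0.022 0.032 0 0 0 0 0.085;-0.022 0.032 0.005 0 0 0 0.085;-0.022 0.032 0.005 0 0 0 0.085;-0.022 0.032 0.01 0 0 0 0.085;-0.022 0.032 0.02 0 0 0 0.085;-0.022 0.032 0.02 0 0 0 0.085")

```text
t: 11.68
tcp_pos: [661.7, -210.2, 315.6]
eef_rot: [0.941, 0.339, 0.001, 0.001]
contact_force: [1.3, -1.1, -0.9]
finger_gap: 0.993
grip_force: 0.0
```

Request:
drive_tool(motion="0 0 0 0 0 0 0.085;0 0 0 0 0 0 0.085;0 0 0 0 0 0 0.085;0 0 0 0 0 0 0.085")

```text
t: 12.02
tcp_pos: [662.1, -206.2, 315.6]
eef_rot: [0.94, 0.34, 0.001, -0.0]
contact_force: [0.9, -0.2, -0.1]
finger_gap: 1.0
grip_force: 0.0
```

```bash
cat >> h.py <<'E'
def circ(P,x,y,zt,r=45,dz=7):
    m=P[(abs(P[...,2]-zt)<dz)&(np.hypot(P[...,0]-x,P[...,1]-y)<r)]
    c,rad=cv2.minEnclosingCircle(m[:,:2].astype(np.float32)); print('n',len(m),'z',np.median(m[:,2]).round(1),'c',np.round(c,1),'r',round(rad,1)); return c
def look(n,fn=None):
    f=grab(n,fn); P=cloud(f); P[f['z_map']<=0]=np.nan; return f,P
E
python3 - <<'E'
from h import *
f,P=look('wrist','w4.png'); c=circ(P,661,-210,72); to(*c,58); to(661.6,-209.7,58)
E
```

```text
n 2273 z 71.4 c [ 662.7 -210.5] r 31.0
t 12.1 grasp [ 662.1 -206.1  161.1] yaw 39.8 tilt 0.11 | turn 0.0 shift [ -2.6   3.6 103.1] gap 84.9 F 0 [-0.1  0.2 -0.2] j7 -0.82
t 12.1 grasp [ 662.1 -206.1  161.1] yaw 39.8 tilt 0.11 | turn 0.0 shift [ -2.9   2.4 103.1] gap 84.9 F 0 [-0.1  0.2 -0.2] j7 -0.82
```

Request:
drive_tool(motion="-0.0025 0.0035 0.01 0 0 0 0.085;0 0 0.015 0 0 0 0.085;0 0 0.02 0 0 0 0.085;0 0 0.02 0 0 0 0.085;0 0 0.02 0 0 0 0.085;0 0 0.01 0 0 0 0.085;0 0 0.008 0 0 0 0.085;0 0 0 0 0 0 0.085;0 0 0 0 0 0 0.075;0 0 0 0 0 0 0.07")

```text
t: 12.9
tcp_pos: [662.4, -212.5, 212.6]
eef_rot: [0.941, 0.339, 0.001, 0.001]
contact_force: [-0.4, 0.6, 0.4]
finger_gap: 0.822
grip_force: 0.0
```

Request:
drive_tool(motion="0 0 0 0 0 0 0.065;0 0 0 0 0 0 0.05;0 0 0 0 0 0 0.02;0 0 0 0 0 0 0.02;0 0 0 0 0 0 0.02;0 0 0 0 0 0 0.02;0 0 -0.01 0 0 0 0.02;0 0 -0.02 0 0 0 0.02;0 0 -0.03 0 0 0 0.02;0 0 -0.03 0 0 0 0.02")

```text
t: 13.73
tcp_pos: [661.3, -212.5, 302.0]
eef_rot: [0.941, 0.339, -0.001, -0.001]
contact_force: [1.0, -0.2, -1.4]
finger_gap: 0.682
grip_force: 64.5
```

```bash
python3 - <<'E'
from h import *
to(634,-60,66)
f,P=look('wrist','w5.png')
E
```

```text
t 13.7 grasp [ 661.3 -212.5  147.3] yaw 39.6 tilt 0.13 | turn 0.0 shift [  76.3 -134.7   81.4] gap 58.3 F 65 [ 1.  -0.2 -1.4] j7 -0.81
```

View pics/w5.png

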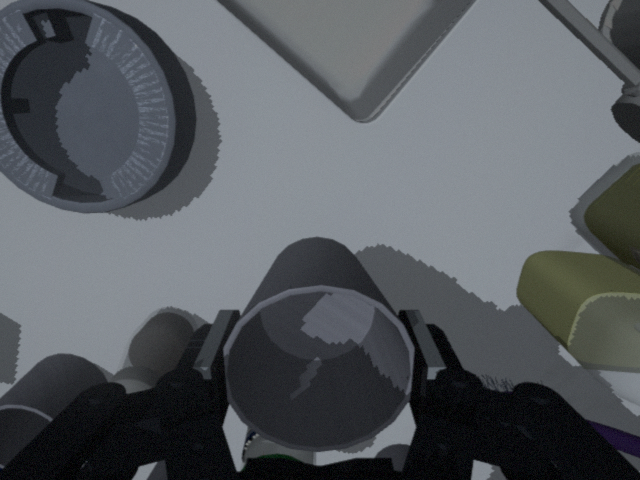

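Beaker gripped at its rim, opening 58.3, hanging straight. The well is free at (95,110). Moving it to the well.

Request:
drive_tool(motion="0.0095 -0.017 0 0 0 0 0.02;0.0095 -0.017 0 0 0 0 0.02;0.0095 -0.017 0 0 0 0 0.02;0.0095 -0.017 0 0 0 0 0.02;0.0095 -0.017 0 0 0 0 0.02;0.0095 -0.017 0 0 0 0 0.02;0.0095 -0.017 0 0 0 0 0.02;0.0095 -0.017 0 0 0 0 0.02;0 0 0 0 0 0 0.02;0 0 0 0 0 0 0.02")

```text
t: 14.62
tcp_pos: [633.6, -57.8, 302.1]
eef_rot: [0.94, 0.34, 0.0, 0.0]
contact_force: [-0.2, 0.1, -1.4]
finger_gap: 0.679
grip_force: 64.7
```

Request:
drive_tool(motion="0 0 0.015 0 0 0 0.02;0 0 0.015 0 0 0 0.02;0 0 0.01 0 0 0 0.02;0 0 0 0 0 0 0.02;0 0 0 0 0 0 0.02")

```text
t: 15.03
tcp_pos: [633.7, -60.2, 261.0]
eef_rot: [0.941, 0.338, -0.001, -0.0]
contact_force: [0.6, 0.3, -1.5]
finger_gap: 0.682
grip_force: 64.7
```

```bash
python3 - <<'E'
from h import *
f,P=look('wrist'); to(634,-60,67)
h=P[(abs(P[...,2]-34)<4)&(np.hypot(P[...,0]-634,P[...,1]+60)<66)&(np.hypot(P[...,0]-634,P[...,1]+60)>45)]
print(len(h),cv2.minEnclosingCircle(h[:,:2].astype(np.float32))); circ(P,634,-60,180,60,100)
E
```

```text
t 15.1 grasp [634.  -59.9 107.1] yaw 39.6 tilt 0.02 | turn 0.0 shift [-0.1  0.1 40.1] gap 58.8 F 65 [-0.7 -0.6 -1.6] j7 -1.07
8828 ((633.3045043945312, -59.829872131347656), 57.009010314941406)
n 62983 z 140.5 c [634.1 -60. ] r 60.0
```

Centred. Lower 40, release, and rise.

Request:
drive_tool(motion="0 0 0.01 0 0 0 0.02;0 0 0.01 0 0 0 0.02;0 0 0.01 0 0 0 0.02;0 0 0.006 0 0 0 0.02;0 0 0.003 0 0 0 0.02;0 0 0.001 0 0 0 0.02;0 0 0 0 0 0 0.02;0 0 0 0 0 0 0.06;0 0 0 0 0 0 0.065;0 0 0 0 0 0 0.07")

```text
t: 15.92
tcp_pos: [633.9, -59.3, 221.6]
eef_rot: [0.941, 0.339, 0.0, 0.0]
contact_force: [0.8, 0.9, 0.3]
finger_gap: 0.821
grip_force: 0.0
```

Request:
drive_tool(motion="0 0 0 0 0 0 0.08;0 0 0 0 0 0 0.085;0 0 0 0 0 0 0.085;0 0 -0.01 0 0 0 0.085;0 0 -0.02 0 0 0 0.085;0 0 -0.03 0 0 0 0.085;0 0 -0.03 0 0 0 0.085;0 0 -0.03 0 0 0 0.085;0 0 0 0 0 0 0.085;0 0 0 0 0 0 0.085")

```text
t: 16.75
tcp_pos: [634.3, -59.1, 344.6]
eef_rot: [0.941, 0.339, 0.002, 0.001]
contact_force: [-0.5, -0.4, -0.9]
finger_gap: 0.993
grip_force: 0.0
```

```bash
python3 - <<'E'
from h import *
f,P=look('wrist'); print('well'); circ(P,634,-60,80)
f,P=look('top'); 
for q in((661,-210,72),(542,-394,72),(419,-259,72),(428,-378,72),(437,-145,56),(426,-36,64)):
    try: circ(P,*q)
    except Exception as e: print('none')
to(542.5,-394,58); to(428.5,-378,58); to(420,-260,58)
E
```

```text
well
n 1885 z 79.4 c [633.7 -57.1] r 31.0
n 0 z nan c [0. 0.] r 0.0
n 161 z 71.5 c [ 541.8 -394.2] r 31.1
n 156 z 71.2 c [ 419.2 -259.5] r 30.7
n 161 z 71.5 c [ 428.1 -378.2] r 30.9
n 136 z 55.7 c [ 436.9 -144.8] r 29.7
n 0 z nan c [0. 0.] r 0.0
t 16.9 grasp [633.3 -59.3 186.7] yaw 39.6 tilt 0.04 | turn 0.0 shift [-283.2  200.   128.9] gap 85.0 F 0 [ 0.1 -0.3 -0.3] j7 -1.03
t 16.9 grasp [633.3 -59.3 186.7] yaw 39.6 tilt 0.04 | turn 0.0 shift [-360.9  115.   129. ] gap 85.0 F 0 [ 0.1 -0.3 -0.3] j7 -1.03
t 16.9 grasp [633.3 -59.3 186.7] yaw 39.6 tilt 0.04 | turn 0.0 shift [-292.2   18.6  128.9] gap 85.0 F 0 [ 0.1 -0.3 -0.3] j7 -1.03
  return _methods._mean(a, axis=axis, dtype=dtype,
  ret = ret.dtype.type(ret / rcount)
```

The first beaker is centred in the well (rim 79.4 high at (633.7,−57.1)). Next is beaker B at (542,−394).

Request:
drive_tool(motion="-0.0285 0.02 0 0 0 0 0.085;-0.0285 0.02 0 0 0 0 0.085;-0.0285 0.02 0 0 0 0 0.085;-0.0285 0.02 0 0 0 0 0.085;-0.0285 0.02 0 0 0 0 0.085;-0.0285 0.02 0 0 0 0 0.085;-0.0285 0.02 0 0 0 0 0.085;-0.0285 0.02 0 0 0 0 0.085;-0.0285 0.02 0.01 0 0 0 0.085;-0.0285 0.02 0.02 0 0 0 0.085")

```text
t: 17.68
tcp_pos: [541.4, -396.8, 312.3]
eef_rot: [0.941, 0.339, 0.001, 0.001]
contact_force: [1.7, -1.1, 0.7]
finger_gap: 0.993
grip_force: 0.0
```

Request:
drive_tool(motion="0 0 0.02 0 0 0 0.085;0 0 0 0 0 0 0.085;0 0 0 0 0 0 0.085;0 0 0 0 0 0 0.085;0 0 0 0 0 0 0.085")

```text
t: 18.1
tcp_pos: [542.9, -393.6, 292.7]
eef_rot: [0.94, 0.34, 0.001, 0.0]
contact_force: [-0.3, -0.3, 0.1]
finger_gap: 0.996
grip_force: 0.0
```

```bash
python3 - <<'E'
from h import *
f,P=look('wrist'); c=circ(P,542,-394,72); to(*c,58)
E
```

```text
n 2834 z 71.3 c [ 543.2 -395.6] r 31.3
t 18.1 grasp [ 542.8 -393.7  138.1] yaw 39.7 tilt 0.11 | turn 0.0 shift [-1.   1.5 80.1] gap 85.2 F 0 [ 0.1 -0.3  0.2] j7 -0.49
```

Request:
drive_tool(motion="-0.001 0.0015 0.01 0 0 0 0.085;0 0 0.02 0 0 0 0.085;0 0 0.02 0 0 0 0.085;0 0 0.02 0 0 0 0.085;0 0 0.01 0 0 0 0.085;0 0 0 0 0 0 0.085;0 0 0 0 0 0 0.075;0 0 0 0 0 0 0.065;0 0 0 0 0 0 0.05;0 0 0 0 0 0 0.02")

```text
t: 18.98
tcp_pos: [542.5, -396.9, 213.6]
eef_rot: [0.941, 0.339, 0.001, 0.001]
contact_force: [-0.7, 0.2, 5.9]
finger_gap: 0.687
grip_force: 64.1
```

Request:
drive_tool(motion="0 0 0 0 0 0 0.02;0 0 0 0 0 0 0.02;0 0 0 0 0 0 0.02;0 0 -0.01 0 0 0 0.02;0 0 -0.02 0 0 0 0.02;0 0 -0.03 0 0 0 0.02;0 0 -0.035 0 0 0 0.02;0 0 -0.035 0 0 0 0.02;0 0 0 0 0 0 0.02;0 0 0 0 0 0 0.02")

```text
t: 19.82
tcp_pos: [542.3, -397.1, 345.2]
eef_rot: [0.941, 0.339, 0.002, 0.003]
contact_force: [0.1, -0.3, -3.4]
finger_gap: 0.687
grip_force: 64.6
```

```bash
python3 - <<'E'
from h import *
to(634,-57.5,100)
E
```

```text
t 19.8 grasp [ 542.3 -397.1  190.5] yaw 39.6 tilt 0.36 | turn 0.0 shift [ 287.  -203.9   89.6] gap 58.7 F 65 [ 0.1 -0.3 -3.4] j7 -0.47
```

Request:
drive_tool(motion="0.029 -0.0205 0 0 0 0 0.02;0.029 -0.0205 0 0 0 0 0.02;0.029 -0.0205 0 0 0 0 0.02;0.029 -0.0205 0 0 0 0 0.02;0.029 -0.0205 0 0 0 0 0.02;0.029 -0.0205 0 0 0 0 0.02;0.029 -0.0205 0 0 0 0 0.02;0.029 -0.0205 0 0 0 0 0.02;0.029 -0.0205 0 0 0 0 0.02;0.026 -0.0195 0 0 0 0 0.02")

```text
t: 20.65
tcp_pos: [632.6, -54.5, 340.1]
eef_rot: [0.941, 0.339, -0.001, -0.001]
contact_force: [1.0, -0.2, -0.6]
finger_gap: 0.688
grip_force: 64.7
```

Request:
drive_tool(motion="0 0 0 0 0 0 0.02;0 0 0.01 0 0 0 0.02;0 0 0.015 0 0 0 0.02;0 0 0.01 0 0 0 0.02;0 0 0.005 0 0 0 0.02;0 0 0 0 0 0 0.02;0 0 0 0 0 0 0.02;0 0 0 0 0 0 0.02")

```text
t: 21.32
tcp_pos: [633.1, -57.1, 301.9]
eef_rot: [0.941, 0.338, 0.0, 0.0]
contact_force: [0.2, -0.0, -1.0]
finger_gap: 0.683
grip_force: 64.7
```

```bash
python3 - <<'E'
from h import *
to(634,-57.5,96.5)
f,P=look('wrist','w6.png')
E
```

```text
t 21.3 grasp [633.1 -57.1 147.2] yaw 39.6 tilt 0.04 | turn 0.0 shift [ 0.4  0.8 50.7] gap 58.4 F 65 [ 0.2 -0.  -1. ] j7 -1.06
```

View pics/w6.png

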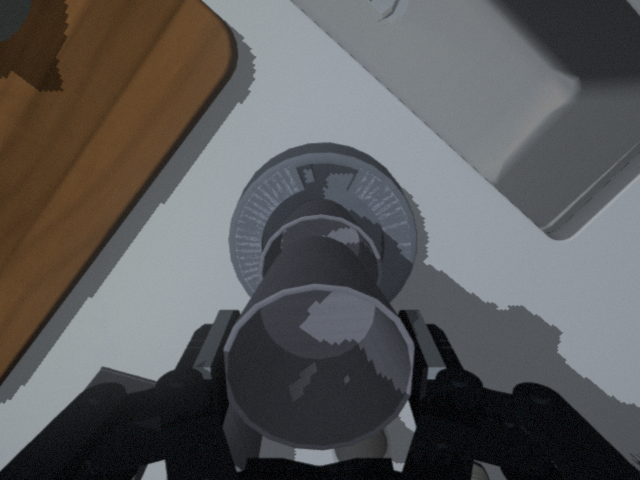

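The held beaker at (320,365) is lined up with the lower one at (321,245). Lower it in.

Request:
drive_tool(motion="0 0 0.01 0 0 0 0.02;0 0 0.01 0 0 0 0.02;0 0 0.008 0 0 0 0.02;0 0 0.006 0 0 0 0.02;0 0 0.004 0 0 0 0.02;0 0 0.004 0 0 0 0.02;0 0 0.002 0 0 0 0.02;0 0 0 0 0 0 0.02")

```text
t: 22.03
tcp_pos: [632.8, -56.8, 257.0]
eef_rot: [0.941, 0.339, -0.0, -0.0]
contact_force: [-0.3, -0.5, -1.7]
finger_gap: 0.687
grip_force: 64.7
```

Request:
drive_tool(motion="0 0 0.002 0 0 0 0.02;0 0 0.001 0 0 0 0.02;0 0 0.001 0 0 0 0.02;0 0 0 0 0 0 0.02;0 0 0 0 0 0 0.02")

```text
t: 22.45
tcp_pos: [633.0, -56.7, 253.6]
eef_rot: [0.941, 0.339, 0.0, 0.0]
contact_force: [0.3, -0.3, -1.9]
finger_gap: 0.686
grip_force: 64.8
```

Request:
drive_tool(motion="0 0 0.001 0 0 0 0.02;0 0 0.001 0 0 0 0.02;0 0 0 0 0 0 0.02;0 0 0 0 0 0 0.06;0 0 0 0 0 0 0.065;0 0 0 0 0 0 0.07;0 0 0 0 0 0 0.08;0 0 0 0 0 0 0.085;0 0 0 0 0 0 0.085;0 0 -0.01 0 0 0 0.085")

```text
t: 23.28
tcp_pos: [632.1, -56.6, 259.9]
eef_rot: [0.941, 0.339, -0.002, -0.001]
contact_force: [-1.0, -0.7, 0.0]
finger_gap: 0.99
grip_force: 0.0
```

Request:
drive_tool(motion="0 0 -0.02 0 0 0 0.085;0 0 -0.03 0 0 0 0.085;0 0 -0.03 0 0 0 0.085;0 0 -0.02 0 0 0 0.085;0 0 0 0 0 0 0.085;0 0 0 0 0 0 0.085")

```text
t: 23.78
tcp_pos: [633.1, -56.6, 363.6]
eef_rot: [0.941, 0.339, 0.002, 0.001]
contact_force: [-0.3, -0.2, -1.1]
finger_gap: 0.997
grip_force: 0.0
```

```bash
python3 - <<'E' 2>/dev/null
from h import *
f,P=look('wrist'); print('well'); circ(P,634,-60,110)
f,P=look('top'); 
for q in((419,-259,72),(428,-378,72),(437,-145,56),(426,-36,64)): circ(P,*q)
to(429,-379,100); to(420,-260,58)
E
```

```text
well
n 2107 z 109.5 c [633.9 -56.4] r 31.2
n 154 z 71.0 c [ 419.3 -259.6] r 30.7
n 159 z 71.3 c [ 427.9 -378.2] r 30.7
n 63 z 55.7 c [ 449.6 -114.6] r 27.8
n 0 z nan c [0. 0.] r 0.0
t 23.9 grasp [632.4 -56.7 206.2] yaw 39.6 tilt 0.08 | turn 0.0 shift [-362.   118.7  106.5] gap 85.0 F 0 [ 0.5 -0.2 -0.4] j7 -1.03
t 23.9 grasp [632.4 -56.7 206.2] yaw 39.6 tilt 0.08 | turn 0.0 shift [-293.1   21.3  148.5] gap 85.0 F 0 [ 0.5 -0.2 -0.4] j7 -1.03
```

Nested: rim at 109.5 (110 expected). Next is beaker D at (428,−378).

Request:
drive_tool(motion="-0.036 0.012 0 0 0 0 0.085;-0.036 0.012 0 0 0 0 0.085;-0.036 0.012 0 0 0 0 0.085;-0.036 0.012 0 0 0 0 0.085;-0.036 0.012 0 0 0 0 0.085;-0.036 0.012 0 0 0 0 0.085;-0.036 0.012 0 0 0 0 0.085;-0.036 0.012 0.01 0 0 0 0.085;-0.036 0.012 0.01 0 0 0 0.085;-0.036 0.012 0.01 0 0 0 0.085")

```text
t: 24.72
tcp_pos: [430.4, -379.7, 330.0]
eef_rot: [0.941, 0.339, -0.001, -0.001]
contact_force: [-0.2, -1.6, 0.1]
finger_gap: 0.994
grip_force: 0.0
```

Request:
drive_tool(motion="0 0 0.02 0 0 0 0.085;0 0 0.01 0 0 0 0.085;0 0 0 0 0 0 0.085;0 0 0 0 0 0 0.085;0 0 0 0 0 0 0.085;0 0 0 0 0 0 0.085")

```text
t: 25.22
tcp_pos: [433.2, -377.6, 302.4]
eef_rot: [0.94, 0.34, 0.001, 0.001]
contact_force: [0.0, -0.7, 1.1]
finger_gap: 0.996
grip_force: 0.0
```

```bash
python3 - <<'E'
from h import *
f,P=look('wrist'); c=circ(P,429,-379,72); to(*c,58)
E
```

```text
n 2573 z 71.3 c [ 428.9 -379.2] r 30.9
t 25.3 grasp [ 433.1 -377.8  147.8] yaw 39.7 tilt 0.09 | turn 0.0 shift [-4.1 -1.7 89.8] gap 85.0 F 0 [ 1.1 -1.3  0.1] j7 -0.39
```

Request:
drive_tool(motion="-0.004 -0.0015 0.01 0 0 0 0.085;0 0 0.02 0 0 0 0.085;0 0 0.02 0 0 0 0.085;0 0 0.02 0 0 0 0.085;0 0 0.015 0 0 0 0.085;0 0 0.005 0 0 0 0.085;0 0 0 0 0 0 0.075;0 0 0 0 0 0 0.065;0 0 0 0 0 0 0.05;0 0 0 0 0 0 0.02")

```text
t: 26.1
tcp_pos: [428.4, -380.2, 212.9]
eef_rot: [0.941, 0.339, 0.0, 0.001]
contact_force: [-0.1, 0.5, 2.4]
finger_gap: 0.686
grip_force: 64.5
```

Request:
drive_tool(motion="0 0 0 0 0 0 0.02;0 0 0 0 0 0 0.02;0 0 0 0 0 0 0.02;0 0 -0.01 0 0 0 0.02;0 0 -0.02 0 0 0 0.02;0 0 -0.03 0 0 0 0.02;0 0 -0.04 0 0 0 0.02;0 0 -0.04 0 0 0 0.02;0 0 0 0 0 0 0.02;0 0 0 0 0 0 0.02")

```text
t: 26.93
tcp_pos: [428.5, -380.5, 354.9]
eef_rot: [0.941, 0.339, 0.001, 0.003]
contact_force: [-0.4, 0.3, -3.0]
finger_gap: 0.685
grip_force: 64.8
```

```bash
python3 - <<'E'
from h import *
to(634,-57,127)
E
```

```text
t 26.9 grasp [ 428.5 -380.5  200.2] yaw 39.6 tilt 0.38 | turn 0.0 shift [ 364.5 -118.8   72.6] gap 58.5 F 65 [-0.4  0.3 -3. ] j7 -0.36
```

Request:
drive_tool(motion="0.0365 -0.012 0 0 0 0 0.02;0.0365 -0.012 0 0 0 0 0.02;0.0365 -0.012 0 0 0 0 0.02;0.0365 -0.012 0 0 0 0 0.02;0.0365 -0.012 0 0 0 0 0.02;0.0365 -0.012 0 0 0 0 0.02;0.0365 -0.012 0 0 0 0 0.02;0.0365 -0.012 0 0 0 0 0.02;0.0365 -0.012 0 0 0 0 0.02;0.036 -0.011 0 0 0 0 0.02")

```text
t: 27.77
tcp_pos: [633.0, -54.2, 349.8]
eef_rot: [0.941, 0.339, -0.001, -0.001]
contact_force: [0.3, -0.1, -1.7]
finger_gap: 0.685
grip_force: 64.8
```

Request:
drive_tool(motion="0 0 0 0 0 0 0.02;0 0 0.01 0 0 0 0.02;0 0 0.01 0 0 0 0.02;0 0 0 0 0 0 0.02;0 0 0 0 0 0 0.02;0 0 0 0 0 0 0.02")

```text
t: 28.27
tcp_pos: [632.5, -57.5, 331.0]
eef_rot: [0.941, 0.338, -0.001, 0.0]
contact_force: [0.6, 0.2, -0.6]
finger_gap: 0.686
grip_force: 64.8
```

```bash
python3 - <<'E'
from h import *
to(634,-57,126.5)
E
```

```text
t 28.3 grasp [632.5 -57.5 176.3] yaw 39.5 tilt 0.07 | turn 0.0 shift [ 1.5  0.6 49.8] gap 58.6 F 65 [ 0.6  0.2 -0.6] j7 -1.05
```

Request:
drive_tool(motion="0.001 0 0.01 0 0 0 0.02;0 0 0.01 0 0 0 0.02;0 0 0.008 0 0 0 0.02;0 0 0.006 0 0 0 0.02;0 0 0.004 0 0 0 0.02;0 0 0.004 0 0 0 0.02;0 0 0.003 0 0 0 0.02;0 0 0.002 0 0 0 0.02;0 0 0.001 0 0 0 0.02;0 0 0 0 0 0 0.02")

```text
t: 29.1
tcp_pos: [633.7, -55.4, 283.4]
eef_rot: [0.941, 0.339, -0.0, 0.0]
contact_force: [0.5, 0.4, -1.8]
finger_gap: 0.687
grip_force: 64.8
```

Request:
drive_tool(motion="0 0 0.0005 0 0 0 0.02;0 0 0 0 0 0 0.02;0 0 0 0 0 0 0.06;0 0 0 0 0 0 0.065;0 0 0 0 0 0 0.07;0 0 0 0 0 0 0.08;0 0 0 0 0 0 0.085;0 0 0 0 0 0 0.085;0 0 -0.01 0 0 0 0.085;0 0 -0.02 0 0 0 0.085")

```text
t: 29.93
tcp_pos: [632.8, -55.4, 311.4]
eef_rot: [0.941, 0.339, -0.002, -0.001]
contact_force: [0.6, 1.0, 1.6]
finger_gap: 0.997
grip_force: 0.0
```

Request:
drive_tool(motion="0 0 -0.03 0 0 0 0.085;0 0 -0.03 0 0 0 0.085;0 0 -0.02 0 0 0 0.085;0 0 0 0 0 0 0.085;0 0 0 0 0 0 0.085")

```text
t: 30.35
tcp_pos: [633.9, -55.2, 395.2]
eef_rot: [0.941, 0.339, 0.002, 0.001]
contact_force: [-0.3, 0.1, -0.1]
finger_gap: 0.993
grip_force: 0.0
```

```bash
python3 - <<'E' 2>/dev/null
from h import *
f,P=look('wrist'); print('well'); circ(P,634,-60,140)
f,P=look('top'); 
for q in((419,-259,72),(437,-145,56),(426,-36,64)): circ(P,*q)
to(420,-260,100)
E
```

```text
well
n 2074 z 139.5 c [633.7 -56.4] r 31.1
n 157 z 71.0 c [ 419.5 -259.4] r 30.6
n 66 z 55.7 c [ 449.6 -114.7] r 27.7
n 1 z 57.9 c [410.5 -70.8] r 0.0
t 30.4 grasp [633.3 -55.4 237.7] yaw 39.6 tilt 0.08 | turn 0.0 shift [-294.6   21.8  138. ] gap 85.0 F 0 [ 0.  -0.9 -0.9] j7 -1.02
```

Three nested (rim 139.5). The last beaker, C, is at (420,−260).

Request:
drive_tool(motion="-0.0295 0.0022 0 0 0 0 0.085;-0.0295 0.0022 0 0 0 0 0.085;-0.0295 0.0022 0 0 0 0 0.085;-0.0295 0.0022 0 0 0 0 0.085;-0.0295 0.0022 0 0 0 0 0.085;-0.0295 0.0022 0.01 0 0 0 0.085;-0.0295 0.0022 0.02 0 0 0 0.085;-0.0295 0.0022 0.02 0 0 0 0.085;-0.0295 0.0022 0.02 0 0 0 0.085;-0.0295 0.0022 0.01 0 0 0 0.085")

```text
t: 31.28
tcp_pos: [418.0, -260.6, 309.9]
eef_rot: [0.941, 0.339, -0.002, -0.002]
contact_force: [0.3, -0.4, 0.0]
finger_gap: 0.996
grip_force: 0.0
```

Request:
drive_tool(motion="0 0 0.01 0 0 0 0.085;0 0 0 0 0 0 0.085;0 0 0 0 0 0 0.085;0 0 0 0 0 0 0.085;0 0 0 0 0 0 0.085")

```text
t: 31.7
tcp_pos: [421.6, -259.4, 303.6]
eef_rot: [0.94, 0.34, 0.001, 0.0]
contact_force: [-0.3, 0.5, 0.2]
finger_gap: 0.994
grip_force: 0.0
```

```bash
python3 - <<'E'
from h import *
f,P=look('wrist'); c=circ(P,420,-260,72); to(*c,58)
E
```

```text
n 2567 z 71.3 c [ 420.6 -260.4] r 31.0
t 31.8 grasp [ 421.5 -259.5  148.9] yaw 39.7 tilt 0.07 | turn 0.0 shift [-1.3  0.1 90.9] gap 85.2 F 0 [-0.3  0.5 -0.6] j7 -0.56
```

Request:
drive_tool(motion="-0.001 0 0.01 0 0 0 0.085;0 0 0.02 0 0 0 0.085;0 0 0.02 0 0 0 0.085;0 0 0.02 0 0 0 0.085;0 0 0.016 0 0 0 0.085;0 0 0.005 0 0 0 0.085;0 0 0 0 0 0 0.075;0 0 0 0 0 0 0.065;0 0 0 0 0 0 0.05;0 0 0 0 0 0 0.02")

```text
t: 32.58
tcp_pos: [420.1, -260.8, 213.4]
eef_rot: [0.941, 0.339, 0.0, 0.001]
contact_force: [-1.7, 1.3, 4.7]
finger_gap: 0.695
grip_force: 63.7
```

Request:
drive_tool(motion="0 0 0 0 0 0 0.02;0 0 0 0 0 0 0.02;0 0 0 0 0 0 0.02;0 0 -0.01 0 0 0 0.02;0 0 -0.02 0 0 0 0.02;0 0 -0.035 0 0 0 0.02;0 0 -0.04 0 0 0 0.02;0 0 -0.04 0 0 0 0.02;0 0 -0.03 0 0 0 0.02;0 0 0 0 0 0 0.02")

```text
t: 33.42
tcp_pos: [421.4, -261.5, 394.5]
eef_rot: [0.941, 0.339, 0.004, 0.006]
contact_force: [1.7, -0.0, -0.8]
finger_gap: 0.698
grip_force: 65.1
```

```bash
python3 - <<'E'
from h import *
to(634,-56.5,156)
E
```

```text
t 33.4 grasp [ 421.4 -261.5  239.8] yaw 39.6 tilt 0.79 | turn 0.0 shift [294.2 -23.6  84.5] gap 59.6 F 65 [ 1.7 -0.  -0.8] j7 -0.50
```

Request:
drive_tool(motion="0.0295 -0.0022 0 0 0 0 0.02;0.0295 -0.0022 0 0 0 0 0.02;0.0295 -0.0022 0 0 0 0 0.02;0.0295 -0.0022 0 0 0 0 0.02;0.0295 -0.0022 0 0 0 0 0.02;0.0295 -0.0022 0 0 0 0 0.02;0.0295 -0.0022 0 0 0 0 0.02;0.0295 -0.0022 0 0 0 0 0.02;0.0295 -0.0022 0 0 0 0 0.02;0.0295 -0.0022 0 0 0 0 0.02")

```text
t: 34.25
tcp_pos: [633.6, -55.1, 386.9]
eef_rot: [0.941, 0.339, -0.0, 0.0]
contact_force: [-0.3, -1.0, -1.9]
finger_gap: 0.692
grip_force: 65.1
```

Request:
drive_tool(motion="0 0 0 0 0 0 0.02;0 0 0.01 0 0 0 0.02;0 0 0.01 0 0 0 0.02;0 0 0.01 0 0 0 0.02;0 0 0 0 0 0 0.02;0 0 0 0 0 0 0.02;0 0 0 0 0 0 0.02")

```text
t: 34.83
tcp_pos: [632.8, -56.7, 357.0]
eef_rot: [0.941, 0.338, -0.0, 0.0]
contact_force: [0.1, 0.3, -1.0]
finger_gap: 0.697
grip_force: 65.1
```

```bash
python3 - <<'E'
from h import *
to(634,-56.5,156)
f,P=look('wrist','w7.png')
E
```

```text
t 34.8 grasp [632.8 -56.7 202.3] yaw 39.5 tilt 0.01 | turn 0.0 shift [ 1.1  0.6 46.3] gap 59.5 F 65 [ 0.1  0.3 -1. ] j7 -1.05
```

View pics/w7.png

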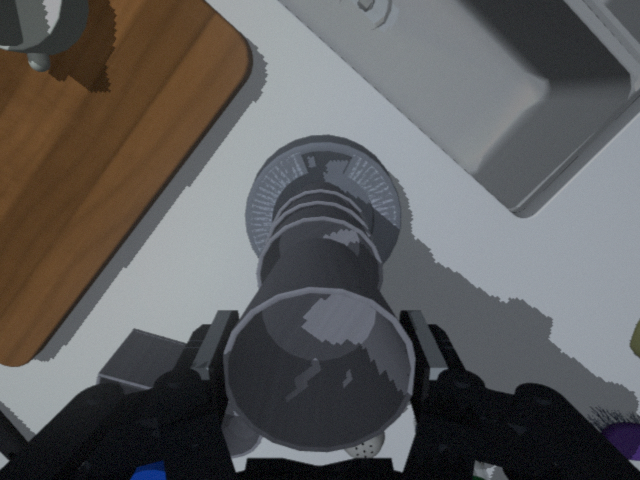

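The last beaker at (320,370) is lined up over the stack of three at (320,250). Lower and release.

Request:
drive_tool(motion="0.001 0 0.008 0 0 0 0.02;0 0 0.008 0 0 0 0.02;0 0 0.008 0 0 0 0.02;0 0 0.006 0 0 0 0.02;0 0 0.004 0 0 0 0.02;0 0 0.004 0 0 0 0.02;0 0 0.003 0 0 0 0.02;0 0 0.002 0 0 0 0.02;0 0 0.001 0 0 0 0.02;0 0 0 0 0 0 0.02")

```text
t: 35.72
tcp_pos: [633.7, -55.4, 312.9]
eef_rot: [0.941, 0.339, -0.0, 0.0]
contact_force: [-0.3, -0.0, 0.0]
finger_gap: 0.696
grip_force: 65.1
```

Request:
drive_tool(motion="0 0 0.0005 0 0 0 0.02;0 0 0 0 0 0 0.02;0 0 0 0 0 0 0.06;0 0 0 0 0 0 0.065;0 0 0 0 0 0 0.07;0 0 0 0 0 0 0.08;0 0 0 0 0 0 0.085;0 0 0 0 0 0 0.085;0 0 -0.01 0 0 0 0.085;0 0 -0.02 0 0 0 0.085")

```text
t: 36.55
tcp_pos: [632.9, -55.4, 340.9]
eef_rot: [0.941, 0.339, -0.002, -0.001]
contact_force: [-0.0, 0.4, -0.2]
finger_gap: 0.993
grip_force: 0.0
```

Request:
drive_tool(motion="0 0 -0.03 0 0 0 0.085;0 0 -0.03 0 0 0 0.085;0 0 -0.02 0 0 0 0.085;0 0 0 0 0 0 0.085;0 0 0 0 0 0 0.085")

```text
t: 36.97
tcp_pos: [633.9, -55.2, 424.6]
eef_rot: [0.941, 0.339, 0.002, 0.001]
contact_force: [-0.4, -0.8, -0.3]
finger_gap: 0.993
grip_force: 0.0
```

```bash
python3 - <<'E' 2>/dev/null
from h import *
f,P=look('wrist'); print('well'); circ(P,634,-60,170)
to(437,-145,120,20)
E
```

```text
well
n 2090 z 169.6 c [633.3 -56.3] r 31.0
t 37.0 grasp [633.5 -55.3 268.2] yaw 39.6 tilt 0.03 | turn 19.6 shift [-215.4   17.   148.1] gap 85.1 F 0 [-0.7 -0.5 -0.3] j7 -1.02
```

All four are nested: rim 169.6, axis within 4 mm of the well. Now the straight pot.

Request:
drive_tool(motion="0 0 0 0 0 4 0.085;0 0 0 0 0 4 0.085;0 0 0 0 0 4 0.085;0 0 0 0 0 4 0.085;0 0 0 0 0 3 0.085")

```text
t: 37.43
tcp_pos: [633.3, -55.4, 420.7]
eef_rot: [0.984, 0.177, -0.002, -0.0]
contact_force: [0.3, -0.2, 0.6]
finger_gap: 0.998
grip_force: 0.0
```

Request:
drive_tool(motion="-0.0215 0.0017 0 0 0 0 0.085;-0.0215 0.0017 0 0 0 0 0.085;-0.0215 0.0017 0 0 0 0 0.085;-0.0215 0.0017 0 0 0 0 0.085;-0.0215 0.0017 0 0 0 0 0.085;-0.0215 0.0017 0.02 0 0 0 0.085;-0.0215 0.0017 0.03 0 0 0 0.085;-0.0215 0.0017 0.03 0 0 0 0.085;-0.0215 0.0017 0.03 0 0 0 0.085;-0.0215 0.0017 0.03 0 0 0 0.085")

```text
t: 38.27
tcp_pos: [436.5, -147.1, 280.6]
eef_rot: [0.984, 0.179, -0.001, -0.0]
contact_force: [1.1, -0.7, -0.6]
finger_gap: 0.998
grip_force: 0.0
```

Request:
drive_tool(motion="0 0 0 0 0 0 0.085;0 0 0 0 0 0 0.085;0 0 0 0 0 0 0.085;0 0 0 0 0 0 0.085")

```text
t: 38.6
tcp_pos: [439.7, -146.5, 283.3]
eef_rot: [0.984, 0.179, 0.001, 0.0]
contact_force: [0.7, 0.5, 0.1]
finger_gap: 0.993
grip_force: 0.0
```

```bash
python3 - <<'E' 2>/dev/null
from h import *
f,P=look('wrist','w8.png'); c=circ(P,437,-145,56); to(*c,40)
f,P=look('top','t3.png'); circ(P,437,-145,56)
m=P[(abs(P[...,2]-64)<6)&(np.hypot(P[...,0]-426,P[...,1]+36)<60)];print(len(m)); print(cv2.minAreaRect(m[:,:2].astype(np.float32)))
E
```

```text
n 1263 z 55.7 c [ 450.5 -114.4] r 28.9
t 38.6 grasp [ 439.7 -146.5  128.7] yaw 20.7 tilt 0.13 | turn 0.0 shift [ 21.4 -26.3  88.7] gap 85.0 F 0 [-0.5  0.6  0.3] j7 -1.14
n 0 z nan c [0. 0.] r 0.0
132
((425.3822937011719, -35.190711975097656), (56.07061767578125, 56.116729736328125), 20.69361686706543)
```

View pics/w8.png

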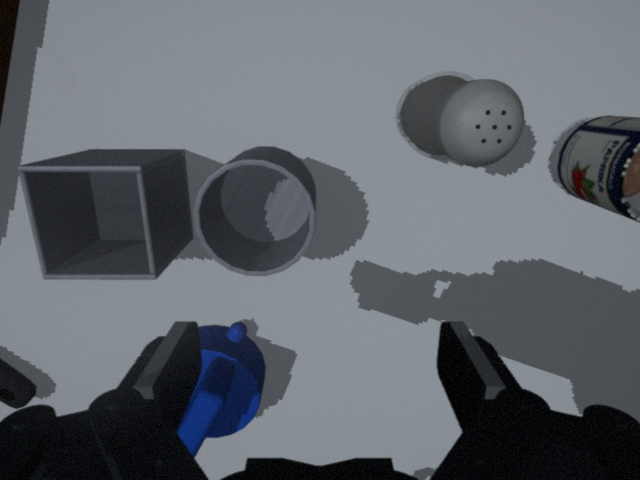

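The straight pot has been knocked to (450,−114), next to the square pot (image (255,215) beside (105,215)). I turn the grip a quarter so the fingers close clear of the gap. The blue cover at (225,380) stays out of the way.

Request:
drive_tool(motion="0 0 0 0 0 -6.9 0.085;0 0 0 0 0 -6.9 0.085;0 0 0 0 0 -6.9 0.085;0 0 0 0 0 -6.9 0.085;0 0 0 0 0 -6.9 0.085;0 0 0 0 0 -6.9 0.085;0 0 0 0 0 -6.9 0.085;0 0 0 0 0 -6.9 0.085;0 0 0 0 0 -6.9 0.085;0 0 0 0 0 -6.9 0.085")

```text
t: 39.53
tcp_pos: [439.1, -146.7, 283.3]
eef_rot: [0.707, 0.707, 0.0, 0.001]
contact_force: [0.5, 0.4, -0.1]
finger_gap: 0.999
grip_force: 0.0
```

Request:
drive_tool(motion="0 0 0 0 0 -6.9 0.085;0 0 0 0 0 -6.9 0.085;0 0 0 0 0 -6.9 0.085;0 0 0 0 0 0 0.085;0 0 0 0 0 0 0.085")

```text
t: 39.95
tcp_pos: [438.9, -146.9, 283.0]
eef_rot: [0.573, 0.82, 0.0, 0.0]
contact_force: [-0.7, -0.5, 0.1]
finger_gap: 0.994
grip_force: 0.0
```

```bash
python3 - <<'E' 2>/dev/null
from h import *
to(451,-114.5,40,110.7)
f,P=look('wrist','w9.png'); circ(P,451,-114,56,38)
E
```

```text
t 40.0 grasp [ 438.9 -146.9  128.3] yaw 110.1 tilt 0.06 | turn -0.6 shift [26.1 22.7 88.3] gap 84.9 F 0 [-0.7 -0.5  0.1] j7 0.21
n 3035 z 55.8 c [ 453.5 -107.5] r 30.1
```

Request:
drive_tool(motion="0.013 0.011 0.01 0 0 -0.5 0.085;0.013 0.011 0.01 0 0 0 0.085;0 0 0 0 0 0 0.085;0 0 0 0 0 0 0.085;0 0 0 0 0 0 0.085")

```text
t: 40.42
tcp_pos: [450.0, -115.1, 262.8]
eef_rot: [0.568, 0.823, -0.0, 0.0]
contact_force: [0.4, 0.3, -0.3]
finger_gap: 0.996
grip_force: 0.0
```

```bash
python3 - <<'E' 2>/dev/null
from h import *
f,P=look('wrist','w9.png'); c=circ(P,451,-114,55,38,4); to(*c,40,110.7)
m=P[(abs(P[...,2]-64)<4)&(np.hypot(P[...,0]-426,P[...,1]+36)<55)];print(len(m),cv2.minAreaRect(m[:,:2].astype(np.float32)))
E
```

```text
n 3234 z 55.8 c [ 453.1 -107.5] r 30.3
t 40.5 grasp [ 450.  -115.4  108.2] yaw 110.7 tilt 0.05 | turn 0.0 shift [ 6.4  5.7 68.1] gap 85.0 F 0 [-0.3 -0.6 -1. ] j7 0.12
5281 ((426.5077819824219, -35.9329833984375), (56.33494186401367, 56.119083404541016), 20.672863006591797)
```

View pics/w9.png

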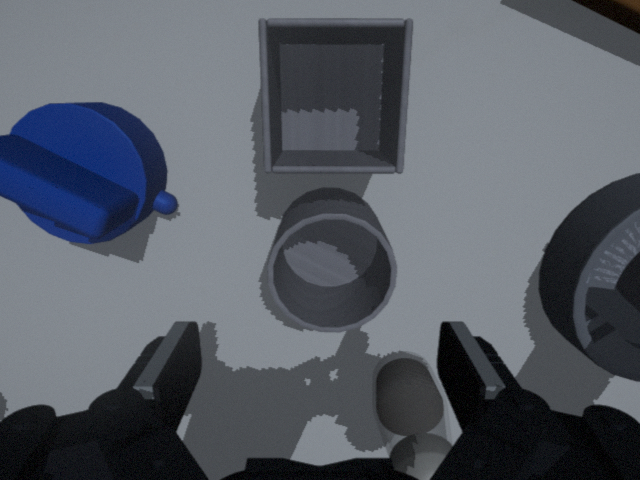

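Pot at image (332,272), clear on both finger sides (212 and 450; blue lug ends at 178). Grasp it.

Request:
drive_tool(motion="0.0065 0.0055 0 0 0 0 0.085;0 0 0.015 0 0 0 0.085;0 0 0.02 0 0 0 0.085;0 0 0.02 0 0 0 0.085;0 0 0.01 0 0 0 0.085;0 0 0.003 0 0 0 0.085;0 0 0 0 0 0 0.075;0 0 0 0 0 0 0.065;0 0 0 0 0 0 0.05;0 0 0 0 0 0 0.02")

```text
t: 41.3
tcp_pos: [453.2, -106.7, 195.9]
eef_rot: [0.568, 0.823, 0.0, 0.001]
contact_force: [-0.8, 0.5, 4.4]
finger_gap: 0.694
grip_force: 64.1
```

Request:
drive_tool(motion="0 0 0 0 0 0 0.02;0 0 0 0 0 0 0.02;0 0 0 0 0 0 0.02;0 0 -0.01 0 0 0 0.02;0 0 -0.02 0 0 0 0.02;0 0 -0.03 0 0 0 0.02;0 0 -0.03 0 0 0 0.02;0 0 -0.03 0 0 0 0.02;0 0 0 0 0 0 0.02;0 0 0 0 0 0 0.02")

```text
t: 42.13
tcp_pos: [453.1, -107.1, 316.7]
eef_rot: [0.568, 0.823, 0.0, 0.002]
contact_force: [-0.4, 0.3, -1.4]
finger_gap: 0.689
grip_force: 64.8
```

```bash
python3 - <<'E'
from h import *
to(430,170,63,110.7)
E
```

```text
t 42.1 grasp [ 453.1 -107.1  162. ] yaw 110.8 tilt 0.28 | turn 0.1 shift [267.7  76.   98.3] gap 58.8 F 65 [-0.4  0.3 -1.4] j7 0.18
```

Request:
drive_tool(motion="0.0268 0.0076 0 0 0 0 0.02;0.0268 0.0076 0 0 0 0 0.02;0.0268 0.0076 0 0 0 0 0.02;0.0268 0.0076 0 0 0 0 0.02;0.0268 0.0076 0 0 0 0 0.02;0.0268 0.0076 0 0 0 0 0.02;0.0268 0.0076 0 0 0 0 0.02;0.0268 0.0076 0 0 0 0 0.02;0.0268 0.0076 0 0 0 0 0.02;0.0268 0.0076 0 0 0 0 0.02")

```text
t: 42.97
tcp_pos: [427.8, 171.6, 313.6]
eef_rot: [0.568, 0.823, -0.001, -0.001]
contact_force: [0.6, -0.3, -1.6]
finger_gap: 0.686
grip_force: 64.8
```

Request:
drive_tool(motion="0 0 0 0 0 0 0.02;0 0 0.02 0 0 0 0.02;0 0 0.02 0 0 0 0.02;0 0 0.02 0 0 0 0.02;0 0 0.02 0 0 0 0.02;0 0 0.01 0 0 0 0.02;0 0 0 0 0 0 0.02;0 0 0 0 0 0 0.02;0 0 0 0 0 0 0.02")

```text
t: 43.72
tcp_pos: [428.9, 170.9, 225.2]
eef_rot: [0.568, 0.823, 0.0, 0.0]
contact_force: [0.4, 0.3, -2.1]
finger_gap: 0.685
grip_force: 64.8
```

```bash
python3 - <<'E'
from h import *
to(430,170,63.2)
E
```

```text
t 43.7 grasp [428.9 170.9  70.5] yaw 110.8 tilt 0.05 | turn 0.0 shift [-1.3  0.7  7.3] gap 58.5 F 65 [ 0.4  0.3 -2.1] j7 -0.62
```

Request:
drive_tool(motion="0 0 0.003 0 0 0 0.02;0 0 0.002 0 0 0 0.02;0 0 0.001 0 0 0 0.02;0 0 0.0005 0 0 0 0.02;0 0 0 0 0 0 0.02;0 0 0 0 0 0 0.06;0 0 0 0 0 0 0.065;0 0 0 0 0 0 0.07;0 0 0 0 0 0 0.08;0 0 0 0 0 0 0.085")

```text
t: 44.55
tcp_pos: [428.7, 170.8, 218.1]
eef_rot: [0.568, 0.823, 0.0, 0.0]
contact_force: [0.1, -0.5, -0.1]
finger_gap: 0.997
grip_force: 0.0
```

Request:
drive_tool(motion="0 0 0 0 0 0 0.085;0 0 -0.01 0 0 0 0.085;0 0 -0.02 0 0 0 0.085;0 0 -0.03 0 0 0 0.085;0 0 -0.03 0 0 0 0.085;0 0 -0.02 0 0 0 0.085;0 0 0 0 0 0 0.085;0 0 0 0 0 0 0.085")

```text
t: 45.22
tcp_pos: [428.8, 170.7, 329.3]
eef_rot: [0.568, 0.823, 0.001, 0.001]
contact_force: [-0.1, -0.1, -0.4]
finger_gap: 0.994
grip_force: 0.0
```

```bash
python3 - <<'E' 2>/dev/null
from h import *
f,P=look('wrist'); circ(P,430,171,78)
f,P=look('top')
m=P[(abs(P[...,2]-64)<6)&(np.hypot(P[...,0]-426,P[...,1]+36)<60)];print(len(m),cv2.minAreaRect(m[:,:2].astype(np.float32)))
to(426.3,-35.7,120,110.7)
E
```

```text
n 2254 z 77.2 c [428.9 170.2] r 30.1
195 ((425.3955993652344, -35.147979736328125), (55.98877716064453, 56.51156997680664), 20.762229919433594)
t 45.3 grasp [428.3 170.3 172.8] yaw 110.8 tilt 0.07 | turn 0.1 shift [-192.   -74.6   53. ] gap 85.0 F 0 [-1.  -1.5  1.3] j7 -0.44
```

The straight pot stands on the board. Now the square pot.

Request:
drive_tool(motion="-0.0192 -0.0075 0 0 0 0 0.085;-0.0192 -0.0075 0 0 0 0 0.085;-0.0192 -0.0075 0 0 0 0 0.085;-0.0192 -0.0075 0 0 0 0 0.085;-0.0192 -0.0075 0 0 0 0 0.085;-0.0192 -0.0075 0 0 0 0 0.085;-0.0192 -0.0075 0 0 0 0 0.085;-0.0192 -0.0075 0.01 0 0 0 0.085;-0.0192 -0.0075 0.02 0 0 0 0.085;-0.0192 -0.0075 0.02 0 0 0 0.085")

```text
t: 46.15
tcp_pos: [426.3, -36.5, 276.8]
eef_rot: [0.568, 0.823, -0.0, -0.0]
contact_force: [0.3, -0.0, 0.1]
finger_gap: 0.992
grip_force: 0.0
```

Request:
drive_tool(motion="0 0 0 0 0 0 0.085;0 0 0 0 0 0 0.085;0 0 0 0 0 0 0.085;0 0 0 0 0 0 0.085")

```text
t: 46.48
tcp_pos: [426.9, -34.3, 278.3]
eef_rot: [0.567, 0.824, 0.0, 0.0]
contact_force: [0.2, -0.2, -0.8]
finger_gap: 0.995
grip_force: 0.0
```

```bash
python3 - <<'E'
from h import *
f,P=look('wrist')
m=P[(abs(P[...,2]-64)<4)&(np.hypot(P[...,0]-426,P[...,1]+36)<55)];r=cv2.minAreaRect(m[:,:2].astype(np.float32)); print(len(m),r)
to(*r[0],46,110.7)
E
```

```text
3243 ((426.6196594238281, -35.976806640625), (56.2662467956543, 56.6228141784668), 20.581378936767578)
t 46.5 grasp [427.  -34.3 123.8] yaw 110.9 tilt 0.05 | turn 0.2 shift [-1.4 -1.  77.8] gap 85.4 F 0 [-0.   0.4 -0.2] j7 -0.03
```

Request:
drive_tool(motion="-0.0015 -0.001 0 0 0 0 0.085;0 0 0.015 0 0 0 0.085;0 0 0.02 0 0 0 0.085;0 0 0.02 0 0 0 0.085;0 0 0.015 0 0 0 0.085;0 0 0.008 0 0 0 0.085;0 0 0 0 0 0 0.075;0 0 0 0 0 0 0.065;0 0 0 0 0 0 0.05;0 0 0 0 0 0 0.02")

```text
t: 47.37
tcp_pos: [426.8, -37.1, 201.0]
eef_rot: [0.568, 0.823, 0.0, 0.001]
contact_force: [-0.7, 0.5, 3.6]
finger_gap: 0.643
grip_force: 63.8
```

Request:
drive_tool(motion="0 0 0 0 0 0 0.02;0 0 0 0 0 0 0.02;0 0 0 0 0 0 0.02;0 0 -0.01 0 0 0 0.02;0 0 -0.02 0 0 0 0.02;0 0 -0.03 0 0 0 0.02;0 0 -0.03 0 0 0 0.02;0 0 -0.03 0 0 0 0.02;0 0 0 0 0 0 0.02;0 0 0 0 0 0 0.02")

```text
t: 48.2
tcp_pos: [426.6, -37.5, 321.8]
eef_rot: [0.568, 0.823, 0.0, 0.002]
contact_force: [0.3, -0.1, -1.0]
finger_gap: 0.645
grip_force: 63.8
```

```bash
python3 - <<'E'
from h import *
to(527,140,68.2)
E
```

```text
t 48.2 grasp [426.6 -37.5 167.1] yaw 110.7 tilt 0.25 | turn 0.0 shift [130.7 156.5  99. ] gap 55.1 F 64 [ 0.3 -0.1 -1. ] j7 0.05
```

```bash
python3 - <<'E'
from h import *
to(505,110,68.2)
E
```

```text
t 48.2 grasp [426.6 -37.5 167.1] yaw 110.7 tilt 0.25 | turn 0.0 shift [110.5 125.3  98.9] gap 55.1 F 64 [ 0.3 -0.1 -1. ] j7 0.05
```

Request:
drive_tool(motion="0.014 0.0157 0 0 0 0 0.02;0.014 0.0157 0 0 0 0 0.02;0.014 0.0157 0 0 0 0 0.02;0.014 0.0157 0 0 0 0 0.02;0.014 0.0157 0 0 0 0 0.02;0.014 0.0157 0 0 0 0 0.02;0.014 0.0157 0 0 0 0 0.02;0.013 0.0157 0 0 0 0 0.02;0 0 0 0 0 0 0.02;0 0 0 0 0 0 0.02")

```text
t: 49.03
tcp_pos: [503.8, 112.0, 318.7]
eef_rot: [0.567, 0.824, -0.001, -0.001]
contact_force: [1.0, -0.9, -1.7]
finger_gap: 0.647
grip_force: 64.1
```

Request:
drive_tool(motion="0 0 0.02 0 0 0 0.02;0 0 0.02 0 0 0 0.02;0 0 0.02 0 0 0 0.02;0 0 0.02 0 0 0 0.02;0 0 0.01 0 0 0 0.02;0 0 0 0 0 0 0.02;0 0 0 0 0 0 0.02;0 0 0 0 0 0 0.02")

```text
t: 49.7
tcp_pos: [504.6, 111.1, 230.8]
eef_rot: [0.568, 0.823, 0.0, 0.0]
contact_force: [0.3, -0.9, -1.2]
finger_gap: 0.646
grip_force: 64.0
```

```bash
python3 - <<'E'
from h import *
to(505,110,68.3)
E
```

```text
t 49.7 grasp [504.6 111.1  76.1] yaw 110.8 tilt 0.06 | turn 0.0 shift [-1.2 -0.   7.8] gap 55.2 F 64 [ 0.3 -0.9 -1.2] j7 -0.42
```

Request:
drive_tool(motion="0 0 0.003 0 0 0 0.02;0 0 0.002 0 0 0 0.02;0 0 0.001 0 0 0 0.02;0 0 0.001 0 0 0 0.02;0 0 0 0 0 0 0.02;0 0 0 0 0 0 0.06;0 0 0 0 0 0 0.065;0 0 0 0 0 0 0.07;0 0 0 0 0 0 0.08;0 0 0 0 0 0 0.085")

```text
t: 50.53
tcp_pos: [504.4, 111.2, 223.1]
eef_rot: [0.568, 0.823, 0.0, 0.0]
contact_force: [-0.3, -1.1, -0.2]
finger_gap: 1.001
grip_force: 0.0
```

Request:
drive_tool(motion="0 0 0 0 0 0 0.085;0 0 -0.01 0 0 0 0.085;0 0 -0.02 0 0 0 0.085;0 0 -0.03 0 0 0 0.085;0 0 -0.04 0 0 0 0.085;0 0 -0.04 0 0 0 0.085;0 0 -0.04 0 0 0 0.085;0 0 -0.02 0 0 0 0.085;0 0 0 0 0 0 0.085;0 0 0 0 0 0 0.085")

```text
t: 51.37
tcp_pos: [504.2, 111.3, 424.6]
eef_rot: [0.568, 0.823, 0.001, 0.001]
contact_force: [0.7, -0.5, -1.2]
finger_gap: 0.996
grip_force: 0.0
```

```bash
python3 - <<'E' 2>/dev/null
from h import *
f,P=look('wrist')
m=P[(abs(P[...,2]-86)<5)&(np.hypot(P[...,0]-505,P[...,1]-111)<50)];print(len(m),np.median(m[:,2]),cv2.minAreaRect(m[:,:2].astype(np.float32)))
circ(P,429,170,78)
f,P=look('top','t9.png'); circ(P,634,-57,170,50); grab('scene','s9.png')
E
```

```text
1271 85.22382927355648 ((503.9676513671875, 112.08879089355469), (56.03160095214844, 56.57904052734375), 20.44954490661621)
n 1285 z 77.3 c [429. 170.] r 30.0
n 203 z 169.8 c [631.4 -55.4] r 30.8
```

View pics/s9.png

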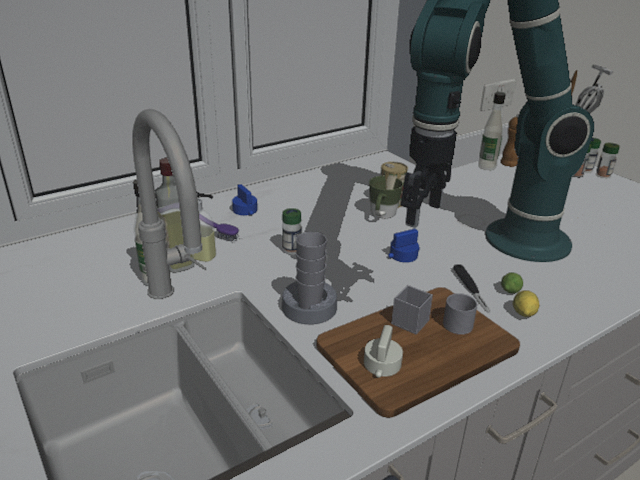

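The scene shows the four-beaker stack upright in the holder at (310,275). The cover (383,355), square pot (412,310) and straight pot (461,314) stand upright on the board, and the arm is clear. Handing in.

```bash
python3 -c "
from rig import *
print(finish_job())"
```

```text
the job is handed in; nothing more can be done
None
```

The job is handed in, with no verdict returned: the cover and both pots stand upright on the board, and all four tapered beakers are nested in the holder. The jar looks unmoved; the shaker was hidden behind the stack in the last picture, but the arm never went near it.

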